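# Top up the inspection slide from the gravity magazine and clamp it at the mark

### The job

Fill every empty bay of the inspection carriage with one aluminium blank each, laid flat along the bay and centred between the two lines: draw the blanks one at a time from the bottom of the magazine with its yellow shuttle, leave the blue reference pieces in bays and the unneeded blanks in the chute (with no blank left lying about), and push the shuttle fully home again. When all bays are full, fully release the red clamp lever before moving the carriage, slide the carriage until its pointer stands at the red mark, and lock the lever fully again. If a piece is knocked out or dropped, put it back in a bay; do not disturb the other things on the bench.

Things in the scene. Friction and masses are not known exactly. Their poses are not given: they have to be found in the camera images.
- magazine: Fixed gravity magazine: clear-walled upright chute with aluminium corners and roof cross (63 mm wide, 51 deep, 111 tall), polished, over a yellow shuttle; five blanks lie stacked in it. Origin on the bench; x runs from the shuttle's handle to the chute, z up. The lowest blank's origin lies at (110, 0, 30) mm of this frame, each next 14 mm higher. May stand left or right, turned up to 9 degrees.
- shuttle (a joint): Travel of the yellow shuttle, m: 0 home, 0.1 fully drawn to the magazine's -x. Takes about 3 N, stays where left. Drawn fully, it brings the lowest blank out in its pocket, 100 mm in front of the chute; its rear plate carries the others, 2 mm lower than before. Pushed fully home, the next blank drops into the pocket (from the last 20 mm on).
- shuttle_grip (a point): On the shuttle's black upright handle (20 mm in x, 18 in y, 30 to 70 mm above the bench), 12 mm below its top; axes as the magazine's. The pocket's middle is 88 mm farther in +x, floor 30 mm above the bench, 43 mm long, walls 11 to 12 mm high. Shuttle 34 mm wide: a blank overhangs it 8 mm on both sides and can be gripped by these ends; foot rail below 30 mm wide, top at 12 mm.
- blank1: Bright aluminium blank, number 1 from below in the stack at the start: 36 mm (x) by 50 mm (y) by 14 mm (z), about 80 g, with two dark dots on top; origin at the centre of its underside. In the chute its axes are the magazine's (50 mm across it).
- blank2: Bright aluminium blank, number 2 from below in the stack at the start: 36 mm (x) by 50 mm (y) by 14 mm (z), about 80 g, with two dark dots on top; origin at the centre of its underside. In the chute its axes are the magazine's (50 mm across it).
- blank3: Bright aluminium blank, number 3 from below in the stack at the start: 36 mm (x) by 50 mm (y) by 14 mm (z), about 80 g, with two dark dots on top; origin at the centre of its underside. In the chute its axes are the magazine's (50 mm across it).
- blank4: Bright aluminium blank, number 4 from below in the stack at the start: 36 mm (x) by 50 mm (y) by 14 mm (z), about 80 g, with two dark dots on top; origin at the centre of its underside. In the chute its axes are the magazine's (50 mm across it).
- blank5: Bright aluminium blank, number 5 from below in the stack at the start: 36 mm (x) by 50 mm (y) by 14 mm (z), about 80 g, with two dark dots on top; origin at the centre of its underside. In the chute its axes are the magazine's (50 mm across it).
- ref1: Dark blue reference piece of the same 36 x 50 x 14 mm shape, about 80 g, two bright dots on top; origin at the centre of its underside. One or two of the four exist (None if absent); if present it lies in bay 1 at the start, its 50 mm side along the bay.
- ref2: Dark blue reference piece of the same 36 x 50 x 14 mm shape, about 80 g, two bright dots on top; origin at the centre of its underside. One or two of the four exist (None if absent); if present it lies in bay 2 at the start, its 50 mm side along the bay.
- ref3: Dark blue reference piece of the same 36 x 50 x 14 mm shape, about 80 g, two bright dots on top; origin at the centre of its underside. One or two of the four exist (None if absent); if present it lies in bay 3 at the start, its 50 mm side along the bay.
- ref4: Dark blue reference piece of the same 36 x 50 x 14 mm shape, about 80 g, two bright dots on top; origin at the centre of its underside. One or two of the four exist (None if absent); if present it lies in bay 4 at the start, its 50 mm side along the bay.
- fixture: Fixed grey base of the measuring slide (170 mm in x, 430 in y, 12 high). Origin on the bench under its middle; the cream carriage (130 mm in x, 262 in y, top 40 mm above the bench) slides along its +y. May stand left or right, turned up to 7 degrees.
- carriage (a joint): Travel of the cream carriage along the base's +y, m: 0 the loading end (where it starts), 0.1 the far stop. About 14 N to move; stays where it is left.
- bay1 (a point): Middle of bay 1's floor on the carriage (by the lever), 40 mm above the bench; moves with it; axes as the fixture's. Bays 2, 3, 4: 45, 90, 135 mm along +y. Each is a flat channel 41 mm wide between ribs 8 high, 130 long in x (keep fingertips above the piece's underside); a piece's 50 mm side lies along x between two lines 54 mm apart. Black handle, 18 x 18, 40 to 80 mm up: 179.5 mm along +y.
- pointer (a point): Tip of the carriage's small black pointer beside its handle, 12 mm above the bench; moves with the carriage; axes as the fixture's.
- mark (a point): The red mark on the base, 50 to 90 mm from the pointer along the fixture's +y at the start, set stiffly and not to be moved; axes as the fixture's. The carriage is at the mark when pointer and mark have the same y in the fixture's frame.
- lever (a joint): Red clamp lever on the carriage, rad: 0 locked (arm points to the fixture's -x, to the robot; starts within 0.1 of it), 1.1 the stop, fully released (arm swung counterclockwise seen from above, away from the bays). Stays where left; about 1 N at the knob turns it. A tightly gripped knob does not turn in the fingers: turn the gripper with it.
- lever_knob (a point): Centre of the upper part of the red upright knob at the end of the lever: a cylinder 18 mm in diameter, from 54 to 86 mm above the bench; the point lies 76 mm above the bench, 65 mm from the lever's vertical pivot. The pivot lies at x = 0, y = -50.5 mm from bay 1's point.
- oil: Small oil bottle, 36 mm in diameter, 85 mm tall; a bystander, not to be disturbed. Origin at the centre of its underside.
- ringgauge: Steel disc gauge, 44 mm in diameter, 18 mm tall; a bystander, not to be disturbed. Origin at the centre of its underside.
- driver: Screwdriver lying on the bench; a bystander, not to be disturbed. Origin at the centre of its underside.
- caliper: Digital caliper lying on the bench, 205 mm long; a bystander, not to be disturbed. Origin at the centre of its underside.
Things that resemble listed ones, but are neither listed nor needed, are in the scene too. What is shaped like the blank5 but green is not meant.

How it is judged:
By the outcome, as a careful person would: the job done as asked, in the order asked, and still so for the second after the job is handed in, with the robot touching nothing.
Of ref1, ref2, ref3, ref4 only 1 to 2 are there at a start; the rules pass over those that are not, and their reading is None.
At some moment in a run one of ref1, ref2, ref3, ref4 may be knocked a few centimetres aside while the robot is not near it.
Once in a run the grip may slacken for a moment while it holds something.
It also fails if it takes over 210 s, if anything falls off the work surface, if the arm or the gripper's body presses on something with over 40 N, if the wrist force passes 120 N, or if a joint passes its speed limit or range.

### The arm

A 6-joint arm with a two-finger parallel gripper is mounted at the origin on the work surface. World frame = base frame: x ahead of the robot, y to its left, z up, the work surface at z = 0. Lengths are in m, angles in rad, forces in N, time in s.
With the tool pointing down it reaches from about 0.225 to 0.875 m from the base axis. Payload 3.4 kg.
Tool frame: the origin (TCP) lies between the finger pads; the fingertips stand 8 mm ahead of it and the grasp point (between the pads) lies 11 mm behind it; z points along the fingers, y is the line along which they close (so a half turn about z gives the same grasp; the last joint's range is limited). The gripper opens to 85 mm and grips with 20 to 120 N. Pads are 22 mm wide; open, the fingers measure 114 mm over their backs; the gripper's body (76 mm by 85 mm) begins 54 mm behind the grasp point. The pads swing forward as they close: fully open they stand 13 mm farther back than shut.
Start: joints at [-1.325, 0.276, 1.505, -0, 1.361, -0.121], TCP at [0.206, -0.537, 0.209] pointing down, gripper open.
Joint ranges: [-2.89, 2.89], [-0.75, 2.08], [0.22, 2.7], [-1.18, 4.32], [0.11, 2.71], [-2.7, 2.7]. Speed limits (rad/s): [2.57, 2.57, 3.14, 3.14, 3.14, 3.14].

### API

Orientations are given as a unit quaternion [w, x, y, z].
In Python, from rig import manip, optics, finder gives the robot as it stands.
- The arm moves only by the tool servo_tool, never from a script. Its argument "increments" is a list of rows, each a list of 7 numbers: the shift along the tool's x, y, z in cm, then the turn, a rotation vector about the tool's x, y, z in degrees, then the closure, from -1 (fully open) to 1 (shut). In form: [[x, y, z, rx, ry, rz, gripper], ...]. A call has exactly 5 rows; each row shifts and turns the commanded pose from where the row before left it, along the tool's axes as they then stand; what a row does not reach is not made up. A row lasts 1/10 s, in which the tool goes at most 50 mm and 8.59 degrees, less where a joint would pass 70% of its speed; a pose out of reach is approached as far as the arm can. A call is refused whole if a number of a shift passes 5 or a number of a turn 8.59, either way. A call with a gripper value outside its range is refused whole. The fingers move at their own pace and stop on an object; "squeeze" is the grip in N (left out, the last holds). Time passes only in rows, so rows that do not move let the fingers close, or fill a call up. It gives the time, the measured TCP pose, the force, the opening and the grip force at its end, in the units of the state.
- manip.get_state(): the state, without advancing time (a new reading comes with each control period).
- optics.get_image(name): name is "scene" or "side" or "wrist"; returns the picture (480x640x3 uint8, red, green, blue); there is no depth.
- optics.get_calibration(name): a dict with "fov_y" (degrees; the focal length in pixels is half the picture's height over the tangent of half this angle, whatever the lens; pixels are square), "cx", "cy" (the principal point, pixels), "world_to_cam" (4x4, takes a point from world to camera coordinates). Camera axes: x right, y down, z forward; pixel columns grow to the right and rows downward; lengths in m; the calibration is good to about 2 mm. A picture is of the moment at which its call begins: read the wrist's pose just before it. get_calibration takes no time and is no camera call; for the wrist camera it gives the pose at the moment of the call.
- manip.sign_off(): hands the job in; it is judged then, once.
Trained networks look in the newest picture that a camera, given by its name, has taken for a name from the list of things; names that differ only in an ending like _2 or _b are one class to them, and where a whole thing is asked for, a point or a joint stands for the part that bears it (a point fixed in the world has none). Each returns a list of dicts, best first, with "p" (0 to 1); they miss things now and then, are a little off and sometimes report something else, mostly with a low value. They report only what shows in the picture. A call takes as long as a camera call. They do not tell look-alikes from the thing itself.
- finder.silhouettes(label, camera): "region" (480x640 bool, what is visible of it) and "box" ([centre column, centre row, width, height] in pixels, round what is visible of it).
- finder.tip_of(label, camera): "at" ([column, row] in pixels: a listed point, or the origin of a listed thing).
The state is a dict: "clock": time; "qpos": joint angles; "qd": joint speeds; "effort": joint torques, N m; "position": TCP position; "ee_rot": TCP orientation; "contact_force": force on the tool from outside, world axes, zero at the start; "moment": the same for the moment, N m; "width": finger opening in m; "gripper_force": force on a finger pad.
Only numpy, scipy, OpenCV 4.12 (cv2) and the standard library are available. Lean on these libraries where they do the work, as an engineer would, in place of code of your own. Each camera call takes 0.05 s, during which the arm holds its last target. There are 200 camera calls.

## Working session

There is one attempt and no reset: what is moved stays moved. The work goes in short steps, Python scripts to look and compute and a tool call to move; the robot and the scene stay as the last step left them, time stands still between calls to the robot, and variables do not carry over. Pictures are saved under pics/ and viewed, at most 14 in all, crops included, and the job is handed in when it is done.

Besides the shell and the picture viewer there is one more tool, called in YAML: its name, and indented under it one key for each argument. servo_tool: Moves the arm, as the interface text tells. Its arguments: {"type":"object","properties":{"increments":{"type":"array","items":{"type":"array","items":{"type":"number"}}},"squeeze":{"type":"number"}},"required":["increments"]}

```bash
ls; mkdir -p pics
cat > h.py <<'E'
import numpy as np, cv2
from rig import manip, optics, finder
def cal(n):
    c=optics.get_calibration(n); f=240/np.tan(np.radians(c["fov_y"])/2)
    return f,c["cx"],c["cy"],np.array(c["world_to_cam"])
def pix(n,p,c=None):
    f,cx,cy,T=c or cal(n); q=T[:3,:3]@np.array(p)+T[:3,3]
    return np.array([cx+f*q[0]/q[2],cy+f*q[1]/q[2]])
def atz(n,uv,z,c=None):
    f,cx,cy,T=c or cal(n); R=T[:3,:3]; o=-R.T@T[:3,3]
    d=R.T@np.array([(uv[0]-cx)/f,(uv[1]-cy)/f,1]); return o+d*(z-o[2])/d[2]
def shot(n,name=None):
    c=cal(n); im=optics.get_image(n)
    if name: cv2.imwrite("pics/"+name+".png",im[:,:,::-1])
    return im,c
E
python3 - <<'E'
from h import *
print(manip.get_state())
ims={}
H={'bay1':.04,'lever_knob':.076,'pointer':.012,'mark':.012,'shuttle_grip':.058,'fixture':0,'magazine':0,'ref1':.04,'blank1':.03,'oil':0,'ringgauge':0,'driver':0,'caliper':0}
for n in ("scene","side"):
    im,c=shot(n,n+"0"); ims[n]=im
    print(n,c[0],c[1],c[2],(-c[3][:3,:3].T@c[3][:3,3]).round(3))
    for l,z in H.items():
        print(l,[(np.round(d["at"]).tolist(),round(d["p"],2),atz(n,d["at"],z,c)[:2].round(3).tolist()) for d in finder.tip_of(l,n)[:3]])
E
```

```text
pics
{'clock': 0.0, 'qpos': array([-1.32500257e+00,  2.76601167e-01,  1.50615126e+00, -4.39356141e-06,
        1.36072264e+00, -1.20993592e-01]), 'qd': array([ 0.00022445,  0.00160718, -0.00023019, -0.0012847 ,  0.00188069,
        0.00118253]), 'effort': array([-1.13239326e-03, -4.16782522e+01, -2.45806611e+01, -7.50931281e-05,
        1.12210415e-02, -4.30417131e-06]), 'position': array([ 0.2060583 , -0.53618034,  0.20792903]), 'ee_rot': array([-9.39244555e-04,  9.83229941e-01,  1.82367753e-01, -6.08373688e-05]), 'contact_force': array([ 0.06563663, -0.08288259, -0.49532698]), 'moment': array([-0.00802852,  0.01263455,  0.04486082]), 'gripper_force': 0.0, 'width': 0.08525368294910832}
scene 452.463501108729 313.57892872454016 237.50910626136792 [1.03  0.252 0.888]
bay1 [([195.0, 204.0], 0.86, [0.564, -0.326])]
lever_knob [([189.0, 168.0], 0.61, [0.5, -0.384]), ([226.0, 231.0], 0.52, [0.614, -0.194])]
pointer [([271.0, 221.0], 0.85, [0.504, -0.15]), ([394.0, 343.0], 0.2, [0.647, 0.23])]
mark [([299.0, 236.0], 0.4, [0.51, -0.07])]
shuttle_grip [([414.0, 311.0], 0.76, [0.584, 0.241])]
[... 839 characters left out ...]
 0.37, [0.553, 0.25])]
shuttle_grip [([254.0, 317.0], 0.6, [0.588, 0.245])]
fixture [([358.0, 203.0], 0.66, [0.566, -0.243])]
magazine [([269.0, 336.0], 0.75, [0.557, 0.242]), ([356.0, 203.0], 0.2, [0.57, -0.241])]
ref1 [([350.0, 189.0], 0.63, [0.594, -0.248])]
blank1 [([301.0, 302.0], 0.88, [0.528, 0.147]), ([230.0, 260.0], 0.62, [0.749, 0.119]), ([230.0, 305.0], 0.55, [0.668, 0.23])]
oil [([203.0, 342.0], 0.71, [0.68, 0.324]), ([265.0, 338.0], 0.61, [0.564, 0.251])]
ringgauge [([256.0, 280.0], 0.62, [0.671, 0.123])]
driver [([228.0, 306.0], 0.7, [0.689, 0.218]), ([362.0, 406.0], 0.57, [0.305, 0.292])]
caliper [([442.0, 230.0], 0.63, [0.317, -0.249]), ([267.0, 338.0], 0.59, [0.559, 0.249])]
```

View pics/scene0.png

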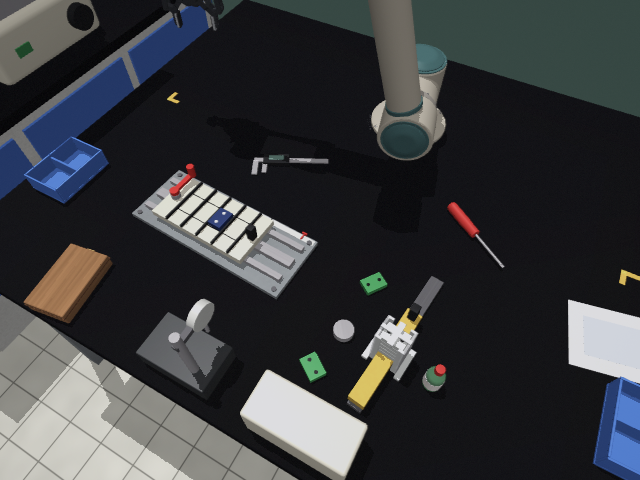

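View pics/side0.png

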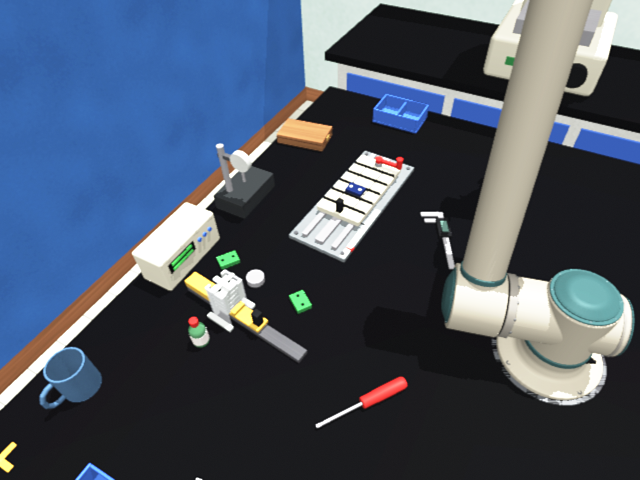

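servo_tool:
  increments:
    - [3.8,-1.6,-0.9,0,0,0,-1]
    - [3.8,-1.6,-0.9,0,0,0,-1]
    - [3.8,-1.6,-0.9,0,0,0,-1]
    - [3.8,-1.6,-0.9,0,0,0,-1]
    - [3.8,-1.6,-0.9,0,0,0,-1]

```text
clock: 1.9
position: [0.3558, -0.3928, 0.2543]
ee_rot: [0.0, 0.983, 0.182, 0.0]
contact_force: [1.2, -0.4, -0.7]
width: 0.0856
gripper_force: 0.0
```

servo_tool:
  increments:
    - [3.8,-1.6,-0.9,0,0,0,-1]
    - [3.8,-1.6,-0.9,0,0,0,-1]
    - [3.8,-1.6,-0.9,0,0,0,-1]
    - [3.8,-1.6,-0.9,0,0,0,-1]
    - [3.8,-1.6,-0.9,0,0,-8.5,-1]

```text
clock: 2.4
position: [0.5046, -0.2498, 0.2994]
ee_rot: [0.0, 0.967, 0.257, 0.0]
contact_force: [0.3, -1.0, -0.7]
width: 0.0852
gripper_force: 0.0
```

servo_tool:
  increments:
    - [0,0,0,0,0,-8.5,-1]
    - [0,0,0,0,0,-8.5,-1]
    - [0,0,0,0,0,-8.5,-1]
    - [0,0,0,0,0,-8.5,-1]
    - [0,0,0,0,0,-8.5,-1]

```text
clock: 2.9
position: [0.5036, -0.251, 0.2988]
ee_rot: [-0.0, 0.807, 0.59, -0.0]
contact_force: [0.5, 0.3, -0.6]
width: 0.0857
gripper_force: 0.0
```

servo_tool:
  increments:
    - [0,0,0,0,0,-8.5,-1]
    - [0,0,0,0,0,-8.5,-1]
    - [0,0,0,0,0,0,-1]
    - [0,0,0,0,0,0,-1]
    - [0,0,0,0,0,0,-1]

```text
clock: 3.4
position: [0.5036, -0.2512, 0.2988]
ee_rot: [0.0, 0.714, 0.7, -0.0]
contact_force: [0.4, -0.6, -0.8]
width: 0.0854
gripper_force: 0.0
```

```bash
cat >> h.py <<'E'
def yaw(s=None):
    w,x,y,z=(s or manip.get_state())["ee_rot"]
    return np.degrees(np.arctan2(2*(x*y+w*z),1-2*(y*y+z*z)))
def tips(l,n,c,z,k=3):
    return [(np.round(d["at"],1).tolist(),round(d["p"],2),atz(n,d["at"],z,c)[:2].round(4).tolist()) for d in finder.tip_of(l,n)[:k]]
E
python3 - <<'E'
from h import *
s=manip.get_state(); print(s["clock"],s["position"],yaw(s),s["qpos"].round(2))
im,c=shot("wrist","w1"); print(c[0],(-c[3][:3,:3].T@c[3][:3,3]).round(4), c[3][:3,:3].round(3).tolist())
for l,z in {'bay1':.04,'lever_knob':.076,'pointer':.012,'mark':.012,'fixture':0,'ref3':.04}.items(): print(l,tips(l,"wrist",c,z))
E
```

```text
3.4 [ 0.50355027 -0.25116076  0.29880296] 88.89640371652298 [-0.59  0.22  1.36 -0.    1.56 -0.57]
347.17640117556033 [ 0.5046 -0.1676  0.4645] [[1.0, -0.019, 0.001], [-0.018, -0.946, 0.324], [-0.006, -0.324, -0.946]]
bay1 [([368.0, 257.2], 0.68, [0.5669, -0.3339])]
lever_knob [([318.6, 302.0], 0.94, [0.5013, -0.379]), ([367.7, 257.5], 0.64, [0.5613, -0.3202])]
pointer [([319.8, 108.4], 0.56, [0.5071, -0.1496])]
mark [([318.2, 25.1], 0.59, [0.5068, -0.0615])]
fixture [([371.4, 186.2], 0.57, [0.5745, -0.2477])]
ref3 [([377.0, 191.5], 0.75, [0.5756, -0.2474])]
```

View pics/w1.png

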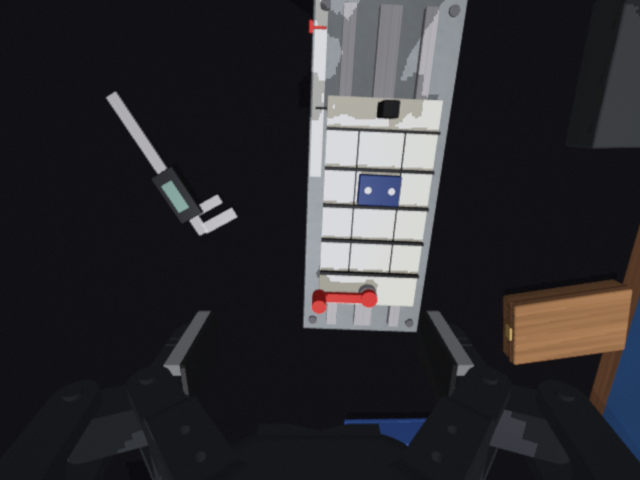

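```bash
cat >> h.py <<'E'
from scipy.optimize import minimize
def fitfix(im,c,p0,n="wrist",ks=(0,1,2,3,4),show=None):
    g=cv2.GaussianBlur(im.max(2),(0,0),1.5).astype(float)
    P=[]
    for k in ks:
        for x in np.linspace(-.06,.06,61):
            P.append((x,-.0225+.045*k,.048))
    for sx in (-.027,.027):
        for k in range(4):
            for y in np.linspace(-.014,.014,8): P.append((sx,.045*k+y,.04))
    P=np.array(P)
    f,cx,cy,T=c
    def proj(p):
        th=p[2]; R=np.array([[np.cos(th),-np.sin(th)],[np.sin(th),np.cos(th)]])
        W=np.c_[P[:,:2]@R.T+p[:2],P[:,2]]; q=W@T[:3,:3].T+T[:3,3]
        return cx+f*q[:,0]/q[:,2],cy+f*q[:,1]/q[:,2]
    def cost(p):
        u,v=proj(p); m=cv2.remap(g.astype(np.float32),u.astype(np.float32)[None],v.astype(np.float32)[None],cv2.INTER_LINEAR)
        return float(np.minimum(m,200).mean())
    best=None
    for dy in np.arange(-.02,.0201,.004):
      for th in np.radians([-8,-4,0,4,8]):
        r=minimize(cost,[p0[0],p0[1]+dy,th],method="Nelder-Mead",options=dict(initial_simplex=[[p0[0],p0[1]+dy,th],[p0[0]+.006,p0[1]+dy,th],[p0[0],p0[1]+dy+.004,th],[p0[0],p0[1]+dy,th+.05]],xatol=1e-5,fatol=1e-3))
        if best is None or r.fun<best.fun: best=r
    if show:
        o=im[:,:,::-1].copy()
        for u,v in zip(*proj(best.x)): cv2.circle(o,(int(round(u)),int(round(v))),0,(0,0,255),-1)
        cv2.imwrite("pics/"+show+".png",cv2.resize(o[80:340,280:480],None,fx=3,fy=2.3))
    return best.x,best.fun
E
python3 - <<'E'
from h import *
im=cv2.imread("pics/w1.png")[:,:,::-1]; c=cal("wrist")
x,f=fitfix(im,c,(.567,-.33),show="w1f"); print(x,np.degrees(x[2]),f)
R=np.array([[np.cos(x[2]),-np.sin(x[2])],[np.sin(x[2]),np.cos(x[2])]])
for k in range(4): print("bay",k+1,x[:2]+R@[0,.045*k])
print("knob0",x[:2]+R@[-.065,-.0505],"handle",x[:2]+R@[0,.1795])
for n,p in (("knob",(.5013,-.379)),("ptr",(.5071,-.1496)),("mark",(.5068,-.0615)),("ref",(.5756,-.2474))): print(n,R.T@(np.array(p)-x[:2]))
E
```

```text
[-0.07569959 -0.32221399  3.61501207] 207.12493465375263 0.0
bay 1 [-0.07569959 -0.32221399]
bay 2 [-0.05518264 -0.36226464]
bay 3 [-0.03466568 -0.40231529]
bay 4 [-0.01414873 -0.44236595]
knob0 [-0.04087323 -0.24763266] handle [ 0.00614026 -0.48197159]
knob [-0.48764741  0.31361311]
ptr [-0.59740036  0.11208819]
mark [-0.63730099  0.03354114]
ref [-0.61377617  0.23036297]
```

View pics/w1f.png

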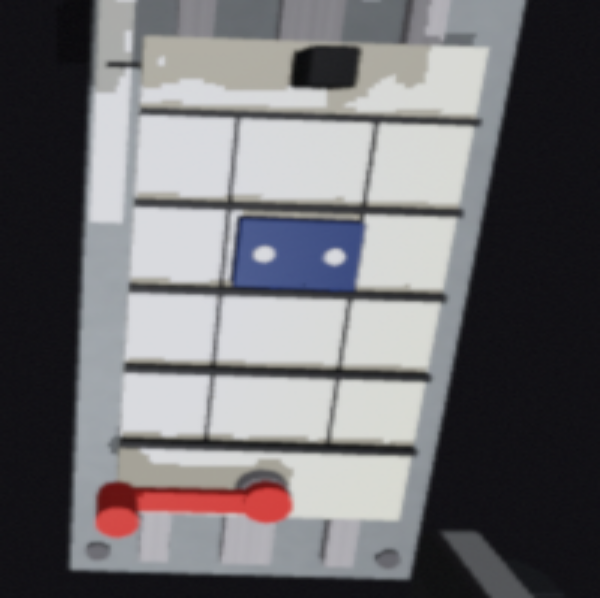

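```bash
python3 - <<'E'
s=open("h.py").read()
s=s.replace("""        u,v=proj(p); m=cv2""","""        if abs(p[0]-p0[0])>.03 or abs(p[1]-p0[1])>.03 or abs(p[2])>.16: return 999.
        u,v=proj(p); m=cv2""")
s=s.replace("return float(np.minimum(m,200).mean())","""m=np.minimum(m,200).mean(); o=0
        for d in (-.01,.01):
            u,v=proj((p[0]+d*np.sin(p[2]),p[1]+d,p[2])); o+=np.minimum(cv2.remap(g.astype(np.float32),u.astype(np.float32)[None],v.astype(np.float32)[None],cv2.INTER_LINEAR),200).mean()/2
        return float(m-o)""")
open("h.py","w").write(s)
E
cat > f.py <<'E'
from h import *
im=cv2.imread("pics/w1.png")[:,:,::-1]; c=cal("wrist")
x,f=fitfix(im,c,(.567,-.33),show="w1g"); print(x,np.degrees(x[2]),f)
R=np.array([[np.cos(x[2]),-np.sin(x[2])],[np.sin(x[2]),np.cos(x[2])]])
for k in range(4): print("bay",k+1,x[:2]+R@[0,.045*k])
print("knob0",x[:2]+R@[-.065,-.0505],"handle",x[:2]+R@[0,.1795])
for n,p in (("knob",(.5013,-.379)),("ptr",(.5071,-.1496)),("mark",(.5068,-.0615)),("ref",(.5756,-.2474))): print(n,R.T@(np.array(p)-x[:2]))
E
python3 f.py
```

```text
[ 0.56936655 -0.33185661 -0.06196684] -3.550438514238085 -83.78456115722656
bay 1 [ 0.56936655 -0.33185661]
bay 2 [ 0.57215328 -0.28694298]
bay 3 [ 0.57494    -0.24202935]
bay 4 [ 0.57772673 -0.19711572]
knob0 [ 0.50136399 -0.37823442] handle [ 0.58048249 -0.15270113]
knob [-0.06501646 -0.05126807]
ptr [-0.07343369  0.17805081]
mark [-0.07918889  0.26596314]
ref [0.00099132 0.08468053]
```

View pics/w1g.png

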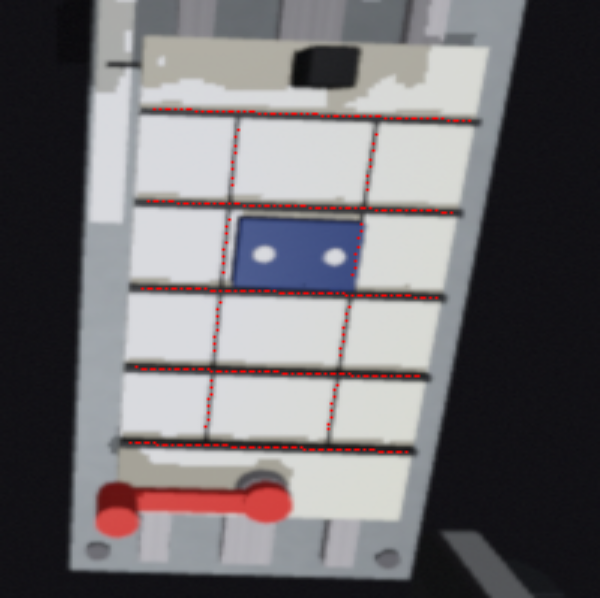

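servo_tool:
  increments:
    - [4.9,0.9,0,0,0,0,-1]
    - [4.9,0.9,0,0,0,0,-1]
    - [4.9,0.9,0,0,0,0,-1]
    - [4.9,0.9,0,0,0,0,-1]
    - [4.9,0.9,0,0,0,0,-1]

```text
clock: 4.25
position: [0.5529, -0.0051, 0.299]
ee_rot: [0.0, 0.713, 0.701, 0.0]
contact_force: [0.2, -0.1, 0.2]
width: 0.0854
gripper_force: 0.0
```

servo_tool:
  increments:
    - [4.9,0.9,0,0,0,0,-1]
    - [4.9,0.9,0,0,0,0,-1]
    - [4.9,0.9,0,0,0,0,-1]
    - [4.9,0.9,0,0,0,0,-1]
    - [4.9,0.9,0,0,0,0,-1]

```text
clock: 4.75
position: [0.6021, 0.2393, 0.2989]
ee_rot: [0.0, 0.713, 0.701, 0.0]
contact_force: [1.1, -0.6, 0.7]
width: 0.0852
gripper_force: 0.0
```

servo_tool:
  increments:
    - [0,0,0,0,0,-8.2,-1]
    - [0,0,0,0,0,-8.2,-1]
    - [0,0,0,0,0,-8.2,-1]
    - [0,0,0,0,0,-8.2,-1]
    - [0,0,0,0,0,-8.2,-1]

```text
clock: 5.25
position: [0.602, 0.2374, 0.2986]
ee_rot: [-0.0, 0.42, 0.908, -0.0]
contact_force: [-0.4, -0.2, 0.0]
width: 0.0857
gripper_force: 0.0
```

servo_tool:
  increments:
    - [0,0,0,0,0,-8.2,-1]
    - [0,0,0,0,0,-8.2,-1]
    - [0,0,0,0,0,-8.2,-1]
    - [0,0,0,0,0,-8.2,-1]
    - [0,0,0,0,0,-8.2,-1]

```text
clock: 5.75
position: [0.602, 0.2373, 0.2987]
ee_rot: [-0.0, 0.076, 0.997, -0.0]
contact_force: [0.8, -0.4, -0.1]
width: 0.0854
gripper_force: 0.0
```

Run:
```python
from h import *
s=manip.get_state(); print(s["clock"],s["position"],yaw(s),s["qpos"].round(2))
im,c=shot("wrist","w2")
for l,z in {'shuttle_grip':.058,'magazine':0,'blank1':.03}.items(): print(l,tips(l,"wrist",c,z))
```

```text
5.75 [0.60197537 0.2372611  0.29868334] 171.3383457586598 [ 0.27  0.36  1.17 -0.    1.62 -1.15]
shuttle_grip [([318.4, 182.8], 0.87, [0.5831, 0.2401])]
magazine [([316.7, 157.6], 0.73, [0.5594, 0.2413])]
blank1 [([233.3, 153.9], 0.87, [0.5373, 0.1423]), ([250.3, 315.0], 0.74, [0.7585, 0.1154]), ([318.2, 264.3], 0.72, [0.696, 0.2226])]
```

View pics/w2.png

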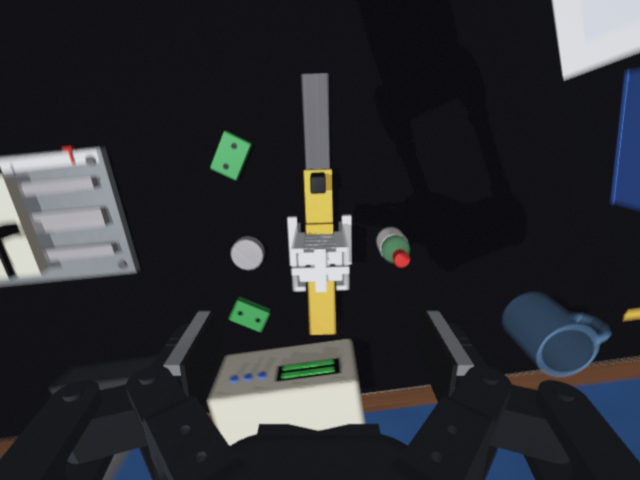

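Run:
```python
from h import *
im=cv2.imread("pics/w2.png")[:,:,::-1].astype(int); c=cal("wrist")
R,G,B=im[...,0],im[...,1],im[...,2]
Y=(R>130)&(G>100)&(B<110); L=(abs(R-B)<25)&(R>60)&(R<140)
def row(M,r,z,lo=285,hi=350):
    k=np.where(M[r,lo:hi])[0]+lo
    return r,k.min(),k.max(),atz("wrist",((k.min()+k.max())/2,r),z,c)[:2].round(4)
for r in (85,100,120,140,155): print("rail",row(L,r,.012))
for r in (195,205,300,310,320,328): print("yel",row(Y,r,.03))
k=np.where((R+G+B<100)[165:200,300:335]); print("handle dark px",k[0].min()+165,k[0].max()+165,k[1].min()+300,k[1].max()+300)
print(atz("wrist",(318.4,180),.07,c))
```

```text
rail (85, np.int64(302), np.int64(327), array([0.4748, 0.2529]))
rail (100, np.int64(303), np.int64(328), array([0.4913, 0.2514]))
rail (120, np.int64(303), np.int64(328), array([0.5138, 0.2477]))
rail (140, np.int64(304), np.int64(328), array([0.5371, 0.2445]))
rail (155, np.int64(305), np.int64(329), array([0.5553, 0.2428]))
yel (195, np.int64(305), np.int64(331), array([0.6026, 0.2366]))
yel (205, np.int64(305), np.int64(331), array([0.6153, 0.2345]))
yel (300, np.int64(309), np.int64(334), array([0.7499, 0.2178]))
yel (310, np.int64(309), np.int64(334), array([0.7656, 0.2153]))
yel (320, np.int64(309), np.int64(335), array([0.7817, 0.2135]))
yel (328, np.int64(310), np.int64(335), array([0.7948, 0.2122]))
handle dark px 165 199 300 334
[0.5781071  0.24103623 0.07      ]
```

servo_tool:
  increments:
    - [0.4,0,4.2,0,0,-1.4,-1]
    - [0.4,0,4.2,0,0,0,-1]
    - [0.4,0,4.2,0,0,0,-1]
    - [0.4,0,4.2,0,0,0,-1]
    - [0.3,0,4.2,0,0,0,-1]

```text
clock: 6.45
position: [0.5829, 0.2399, 0.0875]
ee_rot: [0.0, 0.067, 0.998, 0.0]
contact_force: [0.3, 0.6, -0.5]
width: 0.0855
gripper_force: 0.0
```

servo_tool:
  increments:
    - [0,0,2.0,0,0,0,-1]
    - [0,0,1.8,0,0,0,-1]
    - [0,0,0,0,0,0,1]
    - [0,0,0,0,0,0,1]
    - [0,0,0,0,0,0,1]
  squeeze: 25

```text
clock: 6.95
position: [0.5843, 0.2401, 0.0522]
ee_rot: [0.001, 0.067, 0.998, 0.0]
contact_force: [0.6, 0.2, 1.1]
width: 0.0439
gripper_force: 0.0
```

servo_tool:
  increments:
    - [0,0,0,0,0,0,1]
    - [0,0,0,0,0,0,1]
    - [0,0,0,0,0,0,1]
    - [0,0,0,0,0,0,1]
    - [0,0,0,0,0,0,1]

```text
clock: 7.45
position: [0.5832, 0.2398, 0.0509]
ee_rot: [0.0, 0.066, 0.998, -0.0]
contact_force: [-0.4, -0.4, -0.1]
width: 0.0003
gripper_force: 0.0
```

Run:
```python
from h import *
s=manip.get_state(); print(s["position"],yaw(s))
im,c=shot("wrist","w3"); im2,c2=shot("side","s3")
o=np.hstack([im[:,:,::-1],cv2.resize(im2[200:440,150:390,::-1],(480,480))]);cv2.imwrite("pics/c3.png",cv2.resize(o,(800,343)))
```

```text
[0.58315539 0.23982038 0.05088887] 172.41398236844034
```

View pics/c3.png

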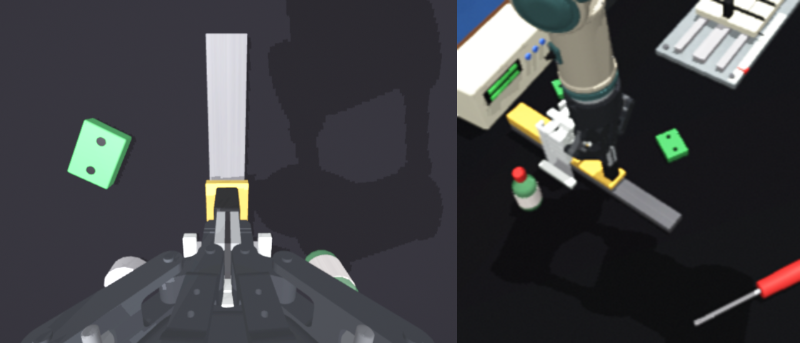

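Run:
```python
from h import *
c=cal("wrist"); im=cv2.imread("pics/w3.png")
for p in ((.583,.2398,.043),(.583,.2398,.058),(.583,.2398,.07),(.573,.241,.07),(.563,.2425,.07),(.593,.239,.07),(.573,.241,.03),(.548,.244,.03),(.6,.23,.11)): print(p,pix("wrist",p,c).round(1))
cv2.imwrite("pics/c3b.png",cv2.resize(im[230:450,220:420],None,fx=3,fy=2.7,interpolation=cv2.INTER_CUBIC))
```

```text
(0.583, 0.2398, 0.043) [318.  284.8]
(0.583, 0.2398, 0.058) [318.  297.7]
(0.583, 0.2398, 0.07) [317.9 309.5]
(0.573, 0.241, 0.07) [317.6 290.5]
(0.563, 0.2425, 0.07) [318.  270.6]
(0.593, 0.239, 0.07) [319.  327.8]
(0.573, 0.241, 0.03) [317.8 259.1]
(0.548, 0.244, 0.03) [317.3 216.7]
(0.6, 0.23, 0.11) [298.3 403.7]
```

View pics/c3b.png

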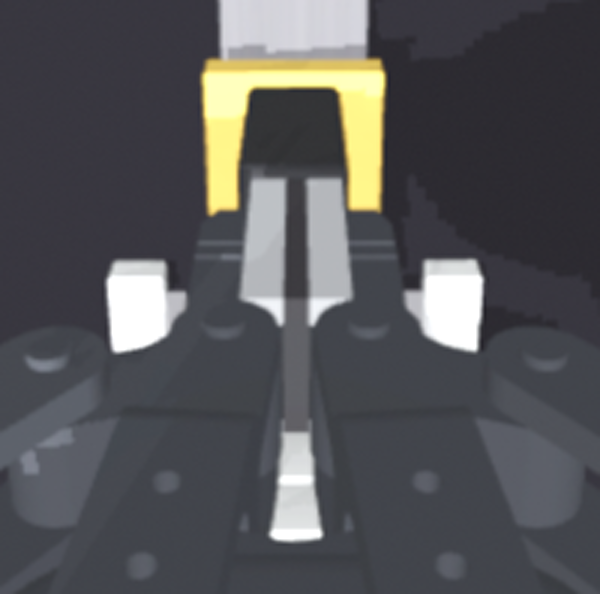

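Run:
```python
from h import *
im=cv2.imread("pics/s3.png"); c=cal("side")
o=cv2.resize(im[270:350,200:300],None,fx=8,fy=7.5,interpolation=cv2.INTER_CUBIC)
for p,col in (((.5831,.2398,.043),(0,0,255)),((.5831,.2398,.062),(255,0,255)),((.573,.241,.03),(255,255,0)),((.573,.241,.07),(0,255,0)),((.593,.2385,.07),(0,255,0))):
    u=pix("side",p,c); print(p,u); cv2.circle(o,(int((u[0]-200+.5)*8),int((u[1]-270+.5)*7.5)),4,col,-1)
cv2.imwrite("pics/s3c.png",o)
print(manip.get_state()["qpos"])
```

```text
(0.5831, 0.2398, 0.043) [257.69610778 319.997424  ]
(0.5831, 0.2398, 0.062) [256.58317512 315.18389764]
(0.573, 0.241, 0.03) [261.95443057 325.42689371]
(0.573, 0.241, 0.07) [259.71597755 315.35423988]
(0.593, 0.2385, 0.07) [252.62631146 310.89723431]
[ 2.79954687e-01  4.76586022e-01  1.60502625e+00 -9.81653059e-05
  1.06004363e+00 -1.15843070e+00]
```

View pics/s3c.png

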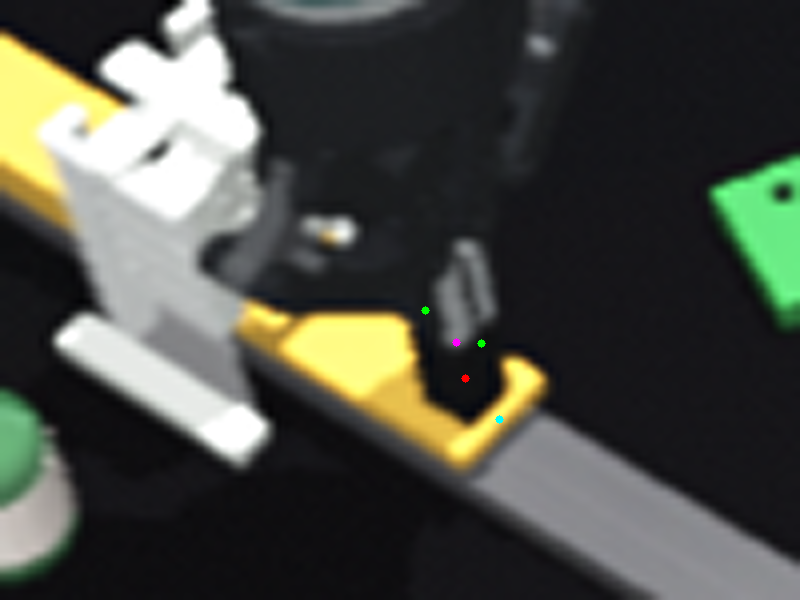

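Run:
```python
import cv2,numpy as np
im=cv2.imread("pics/w3.png").astype(int).sum(2)
for r in range(256,346,3): print(r,im[r,294:344:2])
```

```text
256 [603 603 601 600 611 629 630 630 632 632 632 632 631 632 632 632 632 631
 631 631 631 632 632 631 630]
259 [700 700 700 700 699 700 700 700 700 700 700 700 700 699 699 699 700 700
 699 698 699 699 700 700 701]
262 [700 700 700 700 690 531 427 429 429 430 429 396 371 372 371 371 372 374
 432 658 697 697 698 694 699]
265 [699 699 699 698 513 159 157 156 156 157 157 158 158 160 158 160 160 158
 160 233 634 643 645 648 677]
268 [699 699 699 697 438 159 160 160 157 158 161 158 157 159 157 160 159 160
 160 198 594 643 644 644 647]
271 [699 698 698 686 327 159 157 156 160 160 160 158 160 158 158 159 158 159
 160 175 536 641 642 643 645]
274 [648 648 645 609 192 158 160 160 158 158 158 158 158 160 161 160 159 160
 160 153 482 641 641 641 642]
277 [639 639 639 573 163 157 159 157 158 158 158 158 153 153 154 159 158 158
 159 153 403 637 641 641 641]
280 [638 638 638 496 161 160 159 155 152 157 158 153 151 156 159 160 159 160
 158 156 327 632 641 641 639]
283 [639 639 639 380 162 158 151 153 160 159 153 152 156 158 160 161 160 157
 161 157 243 632 641 641 641]
286 [641 641 627 279 163 159 1
[... 1409 characters left out ...]
 185 184 186 325 545 552 550
 551 550 548 396 270 269 269]
328 [225 225 223 327 546 550 550 550 550 549 439 185 183 185 325 546 551 550
 551 550 548 389 213 211 211]
331 [225 225 225 360 548 550 550 551 551 550 439 183 185 183 324 545 550 551
 550 551 551 474 211 211 212]
334 [223 225 214 396 550 551 551 550 550 547 381 185 184 185 285 542 550 551
 550 551 550 504 218 212 212]
337 [223 212 217 431 550 550 550 550 550 547 375 186 185 182 282 541 551 551
 550 550 550 513 229 212 211]
340 [218 210 219 431 582 632 646 646 646 643 470 241 241 241 350 638 646 647
 646 635 602 473 228 212 211]
343 [214 211 210 209 211 248 438 642 729 733 548 300 302 303 433 726 733 674
 452 256 216 211 211 210 211]
```

servo_tool:
  increments:
    - [0,0,0,0,0,0,-1]
    - [0,0,0,0,0,0,-1]
    - [0,0,0,0,0,0,-1]
    - [0,0,0,0,0,0,-1]
    - [0,0,0,0,0,0,-1]

```text
clock: 8.05
position: [0.5832, 0.2398, 0.0508]
ee_rot: [0.0, 0.066, 0.998, -0.0]
contact_force: [-0.1, 1.1, -0.5]
width: 0.0725
gripper_force: 0.0
```

servo_tool:
  increments:
    - [0,0,0,0,0,0,-1]
    - [0,0,0.5,0,0,0,-1]
    - [0,0,0.5,0,0,0,-1]
    - [0,0,0.5,0,0,0,-1]
    - [0,0,0.5,0,0,0,-1]

```text
clock: 8.55
position: [0.5829, 0.2397, 0.03]
ee_rot: [-0.0, 0.066, 0.998, -0.0]
contact_force: [-0.4, -0.2, 0.1]
width: 0.0855
gripper_force: 0.0
```

servo_tool:
  increments:
    - [0,0,0,0,0,0,1]
    - [0,0,0,0,0,0,1]
    - [0,0,0,0,0,0,1]
    - [0,0,0,0,0,0,1]
    - [0,0,0,0,0,0,1]

```text
clock: 9.05
position: [0.5833, 0.2393, 0.0312]
ee_rot: [0.0, 0.066, 0.998, -0.001]
contact_force: [0.7, -0.4, -0.5]
width: 0.0168
gripper_force: 27.4
```

servo_tool:
  increments:
    - [0,0,0,0,0,0,1]
    - [0,0,0,0,0,0,1]
    - [0,0,0,0,0,0,1]
    - [0,0,0,0,0,0,1]
    - [0,0,0,0,0,0,1]

```text
clock: 9.55
position: [0.5832, 0.2394, 0.0311]
ee_rot: [0.0, 0.066, 0.998, -0.0]
contact_force: [-1.2, -3.0, 5.2]
width: 0.0173
gripper_force: 28.2
```

servo_tool:
  increments:
    - [0.5,0,0,0,0,0,1]
    - [1.0,0,0,0,0,0,1]
    - [1.2,0,0,0,0,0,1]
    - [1.2,0,0,0,0,0,1]
    - [1.2,0,0,0,0,0,1]
  squeeze: 35

```text
clock: 10.05
position: [0.535, 0.2457, 0.0312]
ee_rot: [0.003, 0.066, 0.998, -0.0]
contact_force: [3.9, -5.8, 2.9]
width: 0.0169
gripper_force: 35.4
```

servo_tool:
  increments:
    - [1.2,0,0,0,0,0,1]
    - [1.2,0,0,0,0,0,1]
    - [1.2,0,0,0,0,0,1]
    - [0.8,0,0,0,0,0,1]
    - [0.4,0,0,0,0,0,1]

```text
clock: 10.55
position: [0.4862, 0.252, 0.0312]
ee_rot: [0.002, 0.066, 0.998, -0.001]
contact_force: [2.8, -6.8, 3.1]
width: 0.0174
gripper_force: 35.4
```

Run:
```python
from h import *
s=manip.get_state(); print(s["clock"],s["position"],yaw(s),s["contact_force"],s["width"])
im,c=shot("side","s4"); im2,c2=shot("wrist","w4")
for l,z in {'shuttle_grip':.058,'blank1':.03}.items(): print(l,tips(l,"side",c,z),tips(l,"wrist",c2,z))
```

```text
10.55 [0.48623571 0.25200142 0.03117608] 172.48242823556325 [ 2.82599723 -6.84253917  3.13050857] 0.017410073067953547
shuttle_grip [([293.0, 338.2], 0.61, [0.4853, 0.2504])] [([316.6, 318.5], 0.69, [0.4856, 0.2515])]
blank1 [([259.4, 324.4], 0.85, [0.5795, 0.2414]), ([254.5, 279.5], 0.7, [0.6597, 0.1417]), ([229.8, 259.5], 0.65, [0.7502, 0.1174])] [([318.1, 424.6], 0.81, [0.5771, 0.2401]), ([154.8, 359.5], 0.62, [0.5172, 0.1533])]
```

servo_tool:
  increments:
    - [0.1,0,0,0,0,0,1]
    - [0.1,0,0,0,0,0,1]
    - [0.1,0,0,0,0,0,1]
    - [0,0,0,0,0,0,1]
    - [0,0,0,0,0,0,1]

```text
clock: 11.35
position: [0.4841, 0.2523, 0.0312]
ee_rot: [0.002, 0.066, 0.998, -0.001]
contact_force: [3.1, -6.9, 3.0]
width: 0.0173
gripper_force: 35.5
```

servo_tool:
  increments:
    - [0,0,0,0,0,0,-1]
    - [0,0,0,0,0,0,-1]
    - [0,0,0,0,0,0,-1]
    - [0,0,-4,0,0,0,-1]
    - [0,0,-5,0,0,0,-1]

```text
clock: 11.85
position: [0.4797, 0.253, 0.1192]
ee_rot: [-0.003, 0.066, 0.998, -0.001]
contact_force: [1.7, 0.7, 0.4]
width: 0.0854
gripper_force: 0.0
```

servo_tool:
  increments:
    - [-1.8,0,-5,0,0,0,-1]
    - [-2.0,0,-2.5,0,0,0,-1]
    - [-3,0,0,0,0,0,-1]
    - [-2,0,0,0,0,0,-1]
    - [0,0,0,0,0,0,-1]

```text
clock: 12.35
position: [0.5705, 0.2418, 0.1924]
ee_rot: [0.001, 0.067, 0.998, 0.0]
contact_force: [-0.6, -0.6, -0.0]
width: 0.0856
gripper_force: 0.0
```

Run:
```python
from h import *
s=manip.get_state(); print(s["clock"],s["position"],yaw(s))
im,c=shot("wrist","w5")
print(tips("blank1","wrist",c,.03)); print(tips("shuttle_grip","wrist",c,.058))
S=finder.silhouettes("blank1","wrist")
for d in S[:2]:
    r=d["region"].astype(np.uint8); print(d["p"],np.round(d["box"]))
    q=cv2.boxPoints(cv2.minAreaRect(cv2.findNonZero(r)))
    print([atz("wrist",p,.044,c)[:2].round(4).tolist() for p in q])
for p in ((.57,.24,.044),(.483,.2515,.07)): print(pix("wrist",p,c))
cv2.imwrite("pics/w5c.png",cv2.resize(im[100:400,140:500,::-1],None,fx=2.2,fy=2))
```

```text
12.35 [0.57050737 0.24183194 0.19236176] 172.34776446665958
[([318.1, 336.6], 0.97, [0.7068, 0.2234]), ([232.3, 377.4], 0.88, [0.748, 0.1182]), ([208.4, 193.1], 0.6, [0.5353, 0.1411])]
[([316.0, 119.7], 0.64, [0.484, 0.2516])]
0.9 [210. 192.  52.  63.]
[[0.5432, 0.116], [0.5038, 0.1463], [0.5228, 0.1759], [0.5638, 0.1466]]
0.89 [316. 340.  58.  42.]
[[0.6725, 0.1977], [0.6803, 0.2561], [0.732, 0.2506], [0.7238, 0.1894]]
[316.19107181 218.56711704]
[315.57910243 118.2601982 ]
```

View pics/w5c.png

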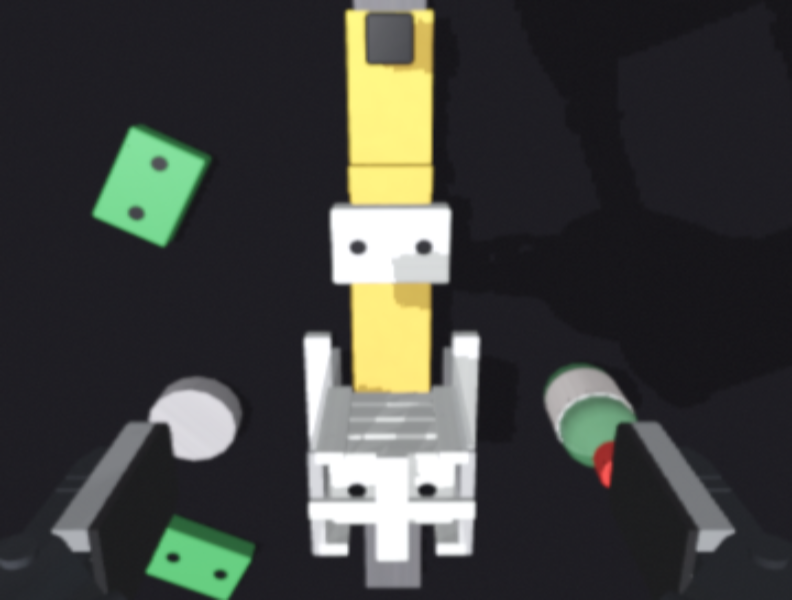

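Run:
```python
from h import *
c=cal("wrist"); s=manip.get_state(); a=np.radians(yaw(s))
X=np.array([np.cos(a),np.sin(a),0]);Y=np.array([np.sin(a),-np.cos(a),0]);p=s["position"]
for k in (0.02,.03,.035,.04,.045,.05): print(k,[pix("wrist",p+.011*X+sg*.0427*Y+[0,0,k],c).round(1) for sg in(-1,1)],[pix("wrist",p-.011*X+sg*.0427*Y+[0,0,k],c).round(1) for sg in(-1,1)])
d=[atz("wrist",q,.044,c) for q in ((302.7,223.5),(332.7,223.5))]; print(d, sum(d)/2)
im=cv2.imread("pics/w5.png")[:,:,::-1]
g=im.min(2).astype(int)
print([ (r,g[r,317]) for r in range(195,250,3)]); print(list(zip(range(285,352,3),g[215,285:352:3])))
```

```text
0.02 [array([226.1, 289.5]), array([409.9, 289.7])] [array([230. , 330.5]), array([406. , 330.7])]
0.03 [array([220.3, 299.8]), array([415.6, 300. ])] [array([224.7, 342.7]), array([411.2, 343. ])]
0.035 [array([217.2, 305.4]), array([418.7, 305.6])] [array([221.8, 349.4]), array([414. , 349.7])]
0.04 [array([213.8, 311.4]), array([422. , 311.6])] [array([218.7, 356.5]), array([417.1, 356.8])]
0.045 [array([210.2, 317.8]), array([425.5, 318. ])] [array([215.4, 364.1]), array([420.3, 364.4])]
0.05 [array([206.3, 324.6]), array([429.3, 324.9])] [array([211.9, 372.1]), array([423.7, 372.4])]
[array([0.56874369, 0.22701156, 0.044     ]), array([0.57241853, 0.25490076, 0.044     ])] [0.57058111 0.24095616 0.044     ]
[(195, np.int64(129)), (198, np.int64(129)), (201, np.int64(136)), (204, np.int64(211)), (207, np.int64(255)), (210, np.int64(255)), (213, np.int64(255)), (216, np.int64(255)), (219, np.int64(255)), (222, np.int64(255)), (225, np.int64(255)), (228, np.int64(255)), (231, np.int64(255)), (234, np.int64(255)), (237, np.int64(255)), (240, np.int64(252)), (243, np.int64(128)), (246, np.int64(128)), (249, np.int64(128))]
[(285, np.int64(29)), (288, np.int64(30)), (291, np.int64(237)), (294, np.int64(255)), (297, np.int64(255)), (300, np.int64(255)), (303, np.int64(255)), (306, np.int64(255)), (309, np.int64(255)), (312, np.int64(255)), (315, np.int64(255)), (318, np.int64(255)), (321, np.int64(255)), (324, np.int64(255)), (327, np.int64(255)), (330, np.int64(255)), (333, np.int64(255)), (336, np.int64(255)), (339, np.int64(255)), (342, np.int64(255)), (345, np.int64(65)), (348, np.int64(21)), (351, np.int64(21))]
```

servo_tool:
  increments:
    - [0,-0.1,4.5,0,0,0,-1]
    - [0,0,4.5,0,0,0,-1]
    - [0,0,4.5,0,0,0,-1]
    - [0,0,3.5,0,0,0,-1]
    - [0,0,1.9,0,0,0,-1]

```text
clock: 13.05
position: [0.5643, 0.2405, 0.0006]
ee_rot: [-0.003, 0.066, 0.998, -0.001]
contact_force: [0.1, -0.1, 0.1]
width: 0.0854
gripper_force: 0.0
```

servo_tool:
  increments:
    - [0,0,0,0,0,0,-1]
    - [0,0,0,0,0,0,1]
    - [0,0,0,0,0,0,1]
    - [0,0,0,0,0,0,1]
    - [0,0,0,0,0,0,1]
  squeeze: 40

```text
clock: 13.55
position: [0.5693, 0.2414, 0.006]
ee_rot: [0.002, 0.066, 0.998, 0.001]
contact_force: [-1.3, 1.2, 6.3]
width: 0.0488
gripper_force: 42.3
```

servo_tool:
  increments:
    - [0,0,0,0,0,0,1]
    - [0,0,0,0,0,0,1]
    - [0,0,0,0,0,0,1]
    - [0,0,0,0,0,0,1]
    - [0,0,0,0,0,0,1]

```text
clock: 14.05
position: [0.5693, 0.2414, 0.006]
ee_rot: [0.002, 0.066, 0.998, 0.001]
contact_force: [-0.7, 0.2, 5.9]
width: 0.0487
gripper_force: 42.3
```

servo_tool:
  increments:
    - [0,0,-1,0,0,0,1]
    - [0,0,-3,0,0,0,1]
    - [0,0,-4,0,0,0,1]
    - [0,0,-4,0,0,0,1]
    - [0,0,-4,0,0,0,1]

```text
clock: 14.55
position: [0.5677, 0.2406, 0.166]
ee_rot: [0.0, 0.066, 0.998, -0.0]
contact_force: [0.4, -0.0, -1.0]
width: 0.0493
gripper_force: 27.2
```

servo_tool:
  increments:
    - [0,0,-2,0,0,5,1]
    - [0,0,0,0,0,8,1]
    - [0,0,0,0,0,8,1]
    - [0,0,0,0,0,8,1]
    - [0,0,0,0,0,8,1]

```text
clock: 15.05
position: [0.5678, 0.2407, 0.1846]
ee_rot: [0.0, 0.382, 0.924, 0.0]
contact_force: [0.2, -0.5, -0.3]
width: 0.049
gripper_force: 48.4
```

servo_tool:
  increments:
    - [0,0,0,0,0,8,1]
    - [0,0,0,0,0,8,1]
    - [0,0,0,0,0,8,1]
    - [0,0,0,0,0,8,1]
    - [0,0,0,0,0,8,1]

```text
clock: 15.55
position: [0.5679, 0.2407, 0.1845]
ee_rot: [0.0, 0.675, 0.738, 0.0]
contact_force: [0.6, -0.4, -1.7]
width: 0.0491
gripper_force: 48.4
```

servo_tool:
  increments:
    - [-2,0.3,0,0,0,8.5,1]
    - [-3,0.4,0,0,0,0.4,1]
    - [-4,0.4,0,0,0,0,1]
    - [-4.6,0.4,0,0,0,0,1]
    - [-4.7,0.4,0,0,0,0,1]

```text
clock: 16.05
position: [0.5789, 0.0563, 0.1845]
ee_rot: [0.0, 0.728, 0.686, 0.0]
contact_force: [1.0, -0.5, -0.8]
width: 0.0486
gripper_force: 48.4
```

servo_tool:
  increments:
    - [-4.7,0.4,0,0,0,0,1]
    - [-4.7,0.3,0,0,0,0,1]
    - [-4.5,0.3,0,0,0,0,1]
    - [-4,0.3,0,0,0,0,1]
    - [-3.6,0.3,0,0,0,0,1]

```text
clock: 16.55
position: [0.5816, -0.1602, 0.1846]
ee_rot: [0.0, 0.729, 0.685, -0.0]
contact_force: [0.5, 0.2, -1.1]
width: 0.0484
gripper_force: 48.4
```

servo_tool:
  increments:
    - [-2.5,0.1,0,0,0,0,1]
    - [-1,0,0,0,0,0,1]
    - [0,0,0,0,0,0,1]
    - [0,0,0,0,0,0,1]
    - [0,0,0,0,0,0,1]

```text
clock: 17.05
position: [0.581, -0.1913, 0.184]
ee_rot: [-0.0, 0.728, 0.686, 0.0]
contact_force: [-0.4, 0.8, -0.9]
width: 0.0485
gripper_force: 48.4
```

```bash
cat >> h.py <<'E'
BAY1=np.array([.56937,-.33186]); TH=-.06197
def Rt(t): return np.array([[np.cos(t),-np.sin(t)],[np.sin(t),np.cos(t)]])
def bay(k): return BAY1+Rt(TH)@[0,.045*(k-1)]
def todo(xy,yw=None,s=None,z=None):
    s=s or manip.get_state(); a=np.radians(yaw(s)); d=np.array(xy)-s["position"][:2]
    drz=None if yw is None else round((yaw(s)-yw+180)%360-180,2)
    if yw is not None: a=np.radians(yw)
    return dict(rz_first=drz,dx_cm=round(100*(d[0]*np.cos(a)+d[1]*np.sin(a)),2),dy_cm=round(100*(d[0]*np.sin(a)-d[1]*np.cos(a)),2),dz=None if z is None else round(100*(s["position"][2]-z),2))
E
cat > look.py <<'E'
from h import *
import sys
s=manip.get_state(); print(s["clock"],s["position"].round(4),round(yaw(s),2),round(s["width"],4),s["contact_force"].round(1))
im,c=shot("wrist",sys.argv[1]); x,f=fitfix(im,c,BAY1,show=sys.argv[1]+"f"); print("fit",x,np.degrees(x[2]),f)
E
python3 look.py w6; python3 -c "
from h import *
print(todo(bay(4),86.45))"
```

```text
17.05 [ 0.581  -0.1913  0.184 ] 86.6 0.0485 [-0.4  0.8 -0.9]
fit [ 0.56774038 -0.33132385 -0.07088145] -4.06120768432008 -41.290374755859375
{'rz_first': np.float64(0.16), 'dx_cm': np.float64(-0.59), 'dy_cm': np.float64(-0.29), 'dz': None}
```

```bash
cat > held.py <<'E'
from h import *
import sys
n=sys.argv[1]; s=manip.get_state(); c=cal("wrist"); z=s["position"][2]
im=cv2.imread("pics/%s.png"%n)[:,:,::-1]
a=np.radians(yaw(s)); X=np.array([np.cos(a),np.sin(a)]);Y=np.array([np.sin(a),-np.cos(a)])
for l in ("blank1",):
    for t in tips(l,"wrist",c,z+.024): d=np.array(t[2])-s["position"][:2]; print(l,t,"tool xy mm",(1e3*d@X).round(1),(1e3*d@Y).round(1))
# dark dots on bright blank
u=pix("wrist",np.r_[s["position"][:2],z+.038],c); print("pred centre px",u)
g=im.max(2); r0,r1,c0,c1=int(u[1])-45,int(u[1])+45,int(u[0])-75,int(u[0])+75
m=(g[r0:r1,c0:c1]<110).astype(np.uint8); k,L,st,ce=cv2.connectedComponentsWithStats(m)
for i in range(1,k):
    if 25<st[i,4]<400:
        p=ce[i]+[c0,r0]; d=atz("wrist",p,z+.038,c)[:2]-s["position"][:2]; print("dot",p.round(1),st[i,2:5],"tool mm",(1e3*d@X).round(1),(1e3*d@Y).round(1))
E
python3 held.py w6
```

```text
blank1 ([316.5, 328.3], 0.7, [0.5793, -0.1988]) tool xy mm -7.5 -1.3
pred centre px [319.22944019 331.33580493]
dot [285.8 344.2] [ 17  15 201] tool mm -6.4 -14.4
dot [351.  344.1] [ 17  15 202] tool mm -6.4 13.7
```

servo_tool:
  increments:
    - [0.1,-0.3,3,0,0,0.1,1]
    - [0,0,4,0,0,0,1]
    - [0,0,4,0,0,0,1]
    - [0,0,3,0,0,0,1]
    - [0,0,1.2,0,0,0,1]

```text
clock: 17.65
position: [0.5759, -0.1899, 0.0288]
ee_rot: [-0.003, 0.728, 0.685, -0.001]
contact_force: [-1.6, 0.1, -1.8]
width: 0.0489
gripper_force: 48.3
```

servo_tool:
  increments:
    - [0,0,0,0,0,0,1]
    - [0,0,0,0,0,0,1]
    - [0,0,0,0,0,0,1]
    - [0,0,0,0,0,0,1]
    - [0,0,0,0,0,0,1]

```text
clock: 18.15
position: [0.5788, -0.1922, 0.0331]
ee_rot: [0.001, 0.729, 0.685, 0.0]
contact_force: [0.3, 0.2, -1.1]
width: 0.0486
gripper_force: 48.3
```

```bash
python3 look.py w7; python3 held.py w7
python3 - <<'E'
from h import *
im=cv2.imread("pics/w7.png"); cv2.imwrite("pics/w7c.png",cv2.resize(im[130:430,170:470],(780,600)))
c=cal("wrist")
for k in (4,):
  for x in (-.06,-.027,.027,.06):
    for y in (-.0225,.0225): print(x,y,pix("wrist",np.r_[bay(k)+Rt(TH)@[x,y],.048],c).round(1))
E
```

```text
18.15 [ 0.5788 -0.1922  0.0331] 86.41 0.0486 [ 0.3  0.2 -1.1]
fit [ 0.5695746  -0.32967358 -0.05894204] -3.3771302085682056 -27.873104095458984
blank1 ([317.4, 328.1], 0.56, [0.5772, -0.1994]) tool xy mm -7.4 -0.9
pred centre px [319.39311789 331.39053001]
dot [285.7 344.2] [ 18  15 201] tool mm -6.4 -14.5
dot [350.9 344.1] [ 17  15 204] tool mm -6.4 13.6
-0.06 -0.0225 [201.4 353.2]
-0.06 0.0225 [191.  272.6]
-0.027 -0.0225 [265.8 353.1]
-0.027 0.0225 [261.1 272.5]
0.027 -0.0225 [371.1 352.9]
0.027 0.0225 [375.8 272.4]
0.06 -0.0225 [435.4 352.9]
0.06 0.0225 [445.8 272.3]
```

View pics/w7c.png

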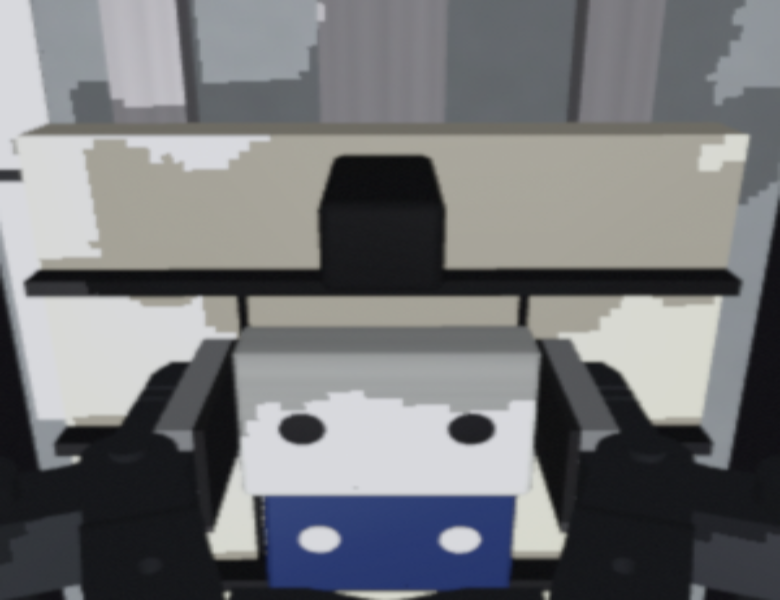

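Run:
```python
from h import *
c=cal("wrist"); P=lambda u,v:(170+u/2.6,130+v/2)
def loc(u,v,z): return (1e3*Rt(TH).T@(atz("wrist",P(u,v),z,c)[:2]-bay(4))).round(2)
print("rib+y top near/centre",[loc(382,r,.048) for r in (295,288,281)],"bottom far", loc(382,270,.04))
print("rib-y", [loc(60,r,.048) for r in (455,448,441)])
print("lines", loc(242,300,.04),loc(522,300,.04))
z=.0331+.024
print("blank +y bottom edge",loc(390,327,z),"top edge",loc(388,352,z+.014),"-y top edge",loc(388,495,z+.014))
print("L/R top", loc(237,352,z+.014),loc(540,352,z+.014), "dots",loc(302,429,z+.014),loc(471,429,z+.014))
```

```text
rib+y top near/centre [array([-0.73, 19.9 ]), array([-0.73, 21.7 ]), array([-0.72, 23.5 ])] bottom far [-0.74 22.97]
rib-y [array([-64.6 , -25.15]), array([-64.35, -23.01]), array([-64.1 , -20.89])]
lines [-27.66  14.89] [26.17 14.84]
blank +y bottom edge [ 0.67 16.15] top edge [ 0.26 17.61] -y top edge [  0.29 -18.36]
L/R top [-23.69  17.63] [24.39 17.58] dots [-13.94  -1.04] [14.01 -1.08]
```

servo_tool:
  increments:
    - [0,-0.1,0.5,0,0,0,1]
    - [0,0,0.5,0,0,0,1]
    - [0,0,0.4,0,0,0,1]
    - [0,0,0.2,0,0,0,1]
    - [0,0,0,0,0,0,1]

```text
clock: 18.75
position: [0.5766, -0.1916, 0.0161]
ee_rot: [-0.0, 0.729, 0.685, -0.0]
contact_force: [-1.4, 0.4, 3.7]
width: 0.0487
gripper_force: 48.9
```

servo_tool:
  increments:
    - [0,0,0,0,0,0,1]
    - [0,0,0.1,0,0,0,1]
    - [0,0,0,0,0,0,1]
    - [0,0,0,0,0,0,1]
    - [0,0,0,0,0,0,1]

```text
clock: 19.25
position: [0.5766, -0.1916, 0.016]
ee_rot: [-0.0, 0.729, 0.685, -0.0]
contact_force: [-3.8, 1.9, 9.9]
width: 0.0485
gripper_force: 49.6
```

servo_tool:
  increments:
    - [0,0.1,-0.1,0,0,0,1]
    - [0,0,0,0,0,0,1]
    - [0,0,0,0,0,0,-1]
    - [0,0,0,0,0,0,-1]
    - [0,0,0,0,0,0,-1]

```text
clock: 19.75
position: [0.5781, -0.1919, 0.0155]
ee_rot: [-0.0, 0.729, 0.685, -0.0]
contact_force: [0.8, 0.4, 0.4]
width: 0.085
gripper_force: 0.0
```

servo_tool:
  increments:
    - [0,0,-3,0,0,0,-1]
    - [0,0,-4,0,0,0,-1]
    - [0,0,-4,0,0,0,-1]
    - [0,0,-4,0,0,0,-1]
    - [0,0,-1,0,0,0,-1]

```text
clock: 20.25
position: [0.5808, -0.193, 0.181]
ee_rot: [0.004, 0.729, 0.685, 0.002]
contact_force: [0.6, -0.2, -0.1]
width: 0.0856
gripper_force: 0.0
```

```bash
cat > chk.py <<'E'
from h import *
import sys
n=sys.argv[1]; s=manip.get_state(); print(s["clock"],s["position"].round(4),round(yaw(s),2))
im,c=shot("wrist",n); g=im.max(2)
x,f=fitfix(im,c,BAY1,show=None); print("fit",x,f)
def dots(bright,k,z=.054):
    u=pix("wrist",np.r_[bay(k),z],c); r0,r1,c0,c1=int(u[1])-35,int(u[1])+35,int(u[0])-45,int(u[0])+45
    if r0<0 or c0<0 or r1>479 or c1>639: return
    m=((g if not bright else 255-im.min(2))[r0:r1,c0:c1]<100).astype(np.uint8); q,L,st,ce=cv2.connectedComponentsWithStats(m)
    return [((1e3*Rt(TH).T@(atz("wrist",ce[i]+[c0,r0],z,c)[:2]-bay(k))).round(1).tolist(),int(st[i,4])) for i in range(1,q) if 10<st[i,4]<250 and max(st[i,2:4])<25]
for k in (1,2,3,4): print("bay",k,"dark",dots(0,k),"bright",dots(1,k) if k==3 else "")
E
python3 chk.py w8
```

```text
20.25 [ 0.5808 -0.193   0.181 ] 86.42
fit [ 0.5688056  -0.33111107 -0.06545506] -106.14518737792969
bay 1 dark [([-0.3, -35.6], 135)] bright 
bay 2 dark [] bright 
bay 3 dark [] bright [([-34.2, 32.4], 98), ([32.8, 32.4], 91), ([-13.2, -1.8], 60), ([14.8, -2.2], 57), ([-35.2, -29.0], 195), ([34.2, -28.8], 192)]
bay 4 dark [([-0.7, 30.7], 39), ([13.9, -1.3], 39), ([-14.2, -1.2], 37)] bright
```

servo_tool:
  increments:
    - [3,-0.8,0,0,0,0,-1]
    - [4.6,-1.3,0,0,0,0,-1]
    - [4.7,-1.4,0,0,0,0,-1]
    - [4.7,-1.4,0,0,0,0,-1]
    - [4.7,-1.4,0,0,0,0,-1]

```text
clock: 20.8
position: [0.5271, 0.0303, 0.174]
ee_rot: [-0.001, 0.729, 0.684, -0.001]
contact_force: [0.5, -0.0, -0.0]
width: 0.0855
gripper_force: 0.0
```

servo_tool:
  increments:
    - [4.7,-1.4,0,0,0,0,-1]
    - [4.7,-1.4,0,0,0,0,-1]
    - [4.7,-1.4,0,0,0,0,-1]
    - [4.7,-1.3,0,0,0,0,-1]
    - [3.3,-0.7,0,0,0,0,-1]

```text
clock: 21.3
position: [0.4784, 0.2556, 0.174]
ee_rot: [-0.001, 0.728, 0.685, -0.001]
contact_force: [0.6, 0.0, 0.2]
width: 0.0854
gripper_force: 0.0
```

servo_tool:
  increments:
    - [0,0,0,0,0,-8.5,-1]
    - [0,0,0,0,0,-8.5,-1]
    - [0,0,0,0,0,-8.5,-1]
    - [0,0,0,0,0,-8.5,-1]
    - [0,0,0,0,0,-8.5,-1]

```text
clock: 21.8
position: [0.4796, 0.2528, 0.1738]
ee_rot: [-0.001, 0.428, 0.904, -0.001]
contact_force: [0.8, 0.2, -0.2]
width: 0.0854
gripper_force: 0.0
```

servo_tool:
  increments:
    - [0,0,0,0,0,-8.5,-1]
    - [0,0,0,0,0,-8.5,-1]
    - [0,0,0,0,0,-8.5,-1]
    - [0,0,0,0,0,-8.5,-1]
    - [0,0,0,0,0,-8.5,-1]

```text
clock: 22.3
position: [0.4797, 0.2527, 0.1738]
ee_rot: [-0.002, 0.072, 0.997, -0.001]
contact_force: [1.0, 0.0, -0.1]
width: 0.0854
gripper_force: 0.0
```

servo_tool:
  increments:
    - [0,0,0,0,0,-1.1,-1]
    - [0,0,4,0,0,0,-1]
    - [0,0,4,0,0,0,-1]
    - [0,0,0,0,0,0,-1]
    - [0,0,0,0,0,0,-1]

```text
clock: 22.8
position: [0.4802, 0.2529, 0.0952]
ee_rot: [-0.001, 0.066, 0.998, -0.001]
contact_force: [0.9, -0.2, 0.7]
width: 0.0855
gripper_force: 0.0
```

Run:
```python
from h import *
s=manip.get_state(); print(s["clock"],s["position"].round(4),yaw(s)); im,c=shot("wrist","w9")
print(tips("shuttle_grip","wrist",c,.058)); print(todo((.484,.2522),172.5,s,.024))
```

```text
22.8 [0.4802 0.2529 0.0952] 172.43212554712778
[([317.1, 270.0], 0.64, [0.4837, 0.2517])]
{'rz_first': np.float64(-0.07), 'dx_cm': np.float64(-0.39), 'dy_cm': np.float64(-0.02), 'dz': np.float64(7.12)}
```

servo_tool:
  increments:
    - [-0.4,0,3.5,0,0,0,-1]
    - [0,0,3.6,0,0,0,-1]
    - [0,0,0,0,0,0,-1]
    - [0,0,0,0,0,0,1]
    - [0,0,0,0,0,0,1]
  squeeze: 35

```text
clock: 23.4
position: [0.4867, 0.2534, 0.0273]
ee_rot: [0.002, 0.065, 0.998, 0.001]
contact_force: [-0.1, -0.9, 0.1]
width: 0.0591
gripper_force: 0.0
```

servo_tool:
  increments:
    - [0,0,0,0,0,0,1]
    - [0,0,0,0,0,0,1]
    - [0,0,0,0,0,0,1]
    - [0,0,0,0,0,0,1]
    - [0,0,0,0,0,0,1]

```text
clock: 23.9
position: [0.4852, 0.2521, 0.0261]
ee_rot: [0.001, 0.065, 0.998, -0.0]
contact_force: [-1.3, -1.4, 5.8]
width: 0.0173
gripper_force: 37.0
```

servo_tool:
  increments:
    - [-0.5,0,0,0,0,0,1]
    - [-1.2,0,0,0,0,0,1]
    - [-1.2,0,0,0,0,0,1]
    - [-1.2,0,0,0,0,0,1]
    - [-1.2,0,0,0,0,0,1]

```text
clock: 24.4
position: [0.5359, 0.2455, 0.0261]
ee_rot: [-0.001, 0.065, 0.998, -0.0]
contact_force: [-5.3, -0.1, 8.1]
width: 0.0176
gripper_force: 37.4
```

servo_tool:
  increments:
    - [-1.2,0,0,0,0,0,1]
    - [-1.2,0,0,0,0,0,1]
    - [-1.2,0,0,0,0,0,1]
    - [-0.8,0,0,0,0,0,1]
    - [-0.2,0,0,0,0,0,1]

```text
clock: 24.9
position: [0.5831, 0.2394, 0.0261]
ee_rot: [-0.0, 0.065, 0.998, -0.0]
contact_force: [-3.8, -1.5, 7.0]
width: 0.0175
gripper_force: 37.2
```

servo_tool:
  increments:
    - [-0.1,0,0,0,0,0,1]
    - [-0.1,0,0,0,0,0,1]
    - [0,0,0,0,0,0,1]
    - [0,0,0,0,0,0,1]
    - [0,0,0,0,0,0,1]

```text
clock: 25.4
position: [0.5843, 0.2392, 0.0261]
ee_rot: [-0.0, 0.065, 0.998, -0.0]
contact_force: [-2.8, -0.5, 5.1]
width: 0.0167
gripper_force: 37.1
```

servo_tool:
  increments:
    - [0.5,0,0,0,0,0,1]
    - [1.0,0,0,0,0,0,1]
    - [1.2,0,0,0,0,0,1]
    - [1.2,0,0,0,0,0,1]
    - [1.2,0,0,0,0,0,1]

```text
clock: 25.9
position: [0.5366, 0.2455, 0.0261]
ee_rot: [0.003, 0.065, 0.998, -0.0]
contact_force: [3.6, -3.3, 4.3]
width: 0.017
gripper_force: 36.8
```

servo_tool:
  increments:
    - [1.2,0,0,0,0,0,1]
    - [1.2,0,0,0,0,0,1]
    - [1.2,0,0,0,0,0,1]
    - [0.8,0,0,0,0,0,1]
    - [0.5,0,0,0,0,0,1]

```text
clock: 26.4
position: [0.4872, 0.2519, 0.0261]
ee_rot: [0.002, 0.065, 0.998, -0.0]
contact_force: [4.0, -5.0, 4.3]
width: 0.0174
gripper_force: 36.9
```

servo_tool:
  increments:
    - [0.1,0,0,0,0,0,1]
    - [0.1,0,0,0,0,0,1]
    - [0,0,0,0,0,0,1]
    - [0,0,0,0,0,0,1]
    - [0,0,0,0,0,0,1]

```text
clock: 26.9
position: [0.4855, 0.2521, 0.0261]
ee_rot: [0.002, 0.065, 0.998, -0.0]
contact_force: [3.2, -4.4, 6.7]
width: 0.0169
gripper_force: 37.1
```

servo_tool:
  increments:
    - [0,0,0,0,0,0,-1]
    - [0,0,0,0,0,0,-1]
    - [0,0,0,0,0,0,-1]
    - [0,0,-4,0,0,0,-1]
    - [0,0,-5,0,0,0,-1]

```text
clock: 27.4
position: [0.4811, 0.2521, 0.1131]
ee_rot: [-0.004, 0.065, 0.998, -0.001]
contact_force: [1.8, -0.1, -0.5]
width: 0.0853
gripper_force: 0.0
```

servo_tool:
  increments:
    - [-1.8,0,-5,0,0,0,-1]
    - [-2.0,0,-2.5,0,0,0,-1]
    - [-3,0,0,0,0,0,-1]
    - [-2,0,0,0,0,0,-1]
    - [0,0,0,0,0,0,-1]

```text
clock: 27.9
position: [0.572, 0.2412, 0.1863]
ee_rot: [0.001, 0.066, 0.998, 0.0]
contact_force: [-1.0, 0.5, -0.5]
width: 0.0854
gripper_force: 0.0
```

```bash
cat > pk.py <<'E'
from h import *
import sys
s=manip.get_state(); print(s["clock"],s["position"].round(4),round(yaw(s),2)); im,c=shot("wrist",sys.argv[1])
g=im.max(2); u=pix("wrist",(.571,.241,.044),c); r0,c0=int(u[1])-20,int(u[0])-40
m=(g[r0:r0+40,c0:c0+80]<110).astype(np.uint8); q,L,st,ce=cv2.connectedComponentsWithStats(m)
D=[atz("wrist",ce[i]+[c0,r0],.044,c)[:2] for i in range(1,q) if 10<st[i,4]<120 and max(st[i,2:4])<14]
print("dots",D); 
if len(D)==2:
    m=sum(D)/2; v=D[1]-D[0]; print("mid",m,"sep",np.linalg.norm(v),"ang",np.degrees(np.arctan2(abs(v[0]),abs(v[1])))); print(todo(m,172.5,s,.005))
E
python3 pk.py w10
```

```text
27.9 [0.572  0.2412 0.1863] 172.44
dots [array([0.57297911, 0.22637066]), array([0.57663784, 0.25418585])]
mid [0.57480847 0.24027826] sep 0.028054787324601385 ang 7.493485617956874
{'rz_first': np.float64(-0.06), 'dx_cm': np.float64(-0.29), 'dy_cm': np.float64(-0.05), 'dz': np.float64(18.13)}
```

servo_tool:
  increments:
    - [-0.7,-0.05,4,0,0,0,-1]
    - [0,0,4.5,0,0,0,-1]
    - [0,0,4.5,0,0,0,-1]
    - [0,0,3.5,0,0,0,-1]
    - [0,0,1.7,0,0,0,-1]

```text
clock: 28.45
position: [0.5719, 0.2395, 0.0009]
ee_rot: [-0.004, 0.065, 0.998, -0.001]
contact_force: [-0.5, 0.1, -0.6]
width: 0.0853
gripper_force: 0.0
```

servo_tool:
  increments:
    - [0,0,0,0,0,0,-1]
    - [0,0,0,0,0,0,-1]
    - [0,0,0,0,0,0,1]
    - [0,0,0,0,0,0,1]
    - [0,0,0,0,0,0,1]
  squeeze: 45

```text
clock: 28.95
position: [0.5777, 0.2403, 0.0067]
ee_rot: [0.001, 0.065, 0.998, 0.0]
contact_force: [-0.2, 0.6, 1.6]
width: 0.0491
gripper_force: 46.7
```

servo_tool:
  increments:
    - [0,0,0,0,0,0,1]
    - [0,0,0,0,0,0,1]
    - [0,0,0,0,0,0,1]
    - [0,0,0,0,0,0,1]
    - [0,0,0,0,0,0,1]

```text
clock: 29.45
position: [0.5777, 0.2404, 0.0067]
ee_rot: [0.001, 0.065, 0.998, 0.001]
contact_force: [-1.5, 0.7, 6.7]
width: 0.0489
gripper_force: 47.2
```

servo_tool:
  increments:
    - [0,0,-1,0,0,0,1]
    - [0,0,-3,0,0,0,1]
    - [0,0,-4,0,0,0,1]
    - [0,0,-4,0,0,0,1]
    - [0,0,-4,0,0,0,1]

```text
clock: 29.95
position: [0.5764, 0.2398, 0.1669]
ee_rot: [0.0, 0.065, 0.998, -0.0]
contact_force: [0.2, 0.5, -1.2]
width: 0.0487
gripper_force: 46.9
```

servo_tool:
  increments:
    - [0,0,-2,0,0,5,1]
    - [0,0,0,0,0,8,1]
    - [0,0,0,0,0,8,1]
    - [0,0,0,0,0,8,1]
    - [0,0,0,0,0,8,1]

```text
clock: 30.45
position: [0.5765, 0.2398, 0.1855]
ee_rot: [0.0, 0.381, 0.924, 0.0]
contact_force: [0.7, 0.0, -1.0]
width: 0.0486
gripper_force: 46.9
```

servo_tool:
  increments:
    - [0,0,0,0,0,8,1]
    - [0,0,0,0,0,8,1]
    - [0,0,0,0,0,8,1]
    - [0,0,0,0,0,8,1]
    - [0,0,0,0,0,8,1]

```text
clock: 30.95
position: [0.5764, 0.2399, 0.1853]
ee_rot: [0.0, 0.674, 0.738, -0.0]
contact_force: [0.2, -0.2, -1.0]
width: 0.0488
gripper_force: 46.9
```

```bash
python3 -c "
from h import *
s=manip.get_state();print(s['position'],yaw(s),s['width']);print(todo(bay(2),86.45,s))"
```

```text
[0.57642818 0.23985393 0.18530935] 95.18270026127918 0.048766277523996
{'rz_first': np.float64(8.73), 'dx_cm': np.float64(-52.61), 'dy_cm': np.float64(2.84), 'dz': None}
```

servo_tool:
  increments:
    - [0,0,0,0,0,8.5,1]
    - [-2,0.1,0,0,0,0.2,1]
    - [-4,0.2,0,0,0,0,1]
    - [-4.6,0.3,0,0,0,0,1]
    - [-4.7,0.3,0,0,0,0,1]

```text
clock: 31.45
position: [0.5769, 0.0856, 0.1854]
ee_rot: [0.0, 0.726, 0.688, 0.0]
contact_force: [1.2, -0.3, -1.3]
width: 0.0487
gripper_force: 46.9
```

servo_tool:
  increments:
    - [-4.7,0.2,0,0,0,0,1]
    - [-4.7,0.3,0,0,0,0,1]
    - [-4.7,0.3,0,0,0,0,1]
    - [-4.7,0.3,0,0,0,0,1]
    - [-4.7,0.3,0,0,0,0,1]

```text
clock: 31.95
position: [0.5778, -0.1505, 0.1856]
ee_rot: [0.0, 0.727, 0.687, 0.0]
contact_force: [0.6, 0.1, -1.5]
width: 0.0486
gripper_force: 46.9
```

servo_tool:
  increments:
    - [-4.7,0.2,0,0,0,0,1]
    - [-4.2,0.2,0,0,0,0,1]
    - [-3,0.1,0,0,0,0,1]
    - [-1.6,0,0,0,0,0,1]
    - [0,0,0,0,0,0,1]

```text
clock: 32.45
position: [0.5753, -0.2855, 0.1849]
ee_rot: [0.0, 0.727, 0.686, -0.0]
contact_force: [0.1, 0.6, -0.9]
width: 0.049
gripper_force: 46.9
```

servo_tool:
  increments:
    - [0,0,3,0,0,0,1]
    - [0,0,4,0,0,0,1]
    - [0,0,4,0,0,0,1]
    - [0,0,2,0,0,0,1]
    - [0,0,0,0,0,0,1]

```text
clock: 32.95
position: [0.5733, -0.2797, 0.0516]
ee_rot: [-0.004, 0.726, 0.688, -0.001]
contact_force: [-0.4, 0.5, -0.8]
width: 0.0486
gripper_force: 46.9
```

servo_tool:
  increments:
    - [0,0,0,0,0,0,1]
    - [0,0,0,0,0,0,1]
    - [0,0,0,0,0,0,1]
    - [0,0,0,0,0,0,1]
    - [0,0,0,0,0,0,1]

```text
clock: 33.45
position: [0.576, -0.284, 0.0558]
ee_rot: [0.001, 0.727, 0.687, 0.0]
contact_force: [0.0, -0.3, -1.2]
width: 0.0489
gripper_force: 46.9
```

```bash
cat > pl.py <<'E'
# report held blank and bay k (bay edges measured near the piece) in fixture axes
from h import *
import sys
n,k=sys.argv[1],int(sys.argv[2]); s=manip.get_state(); print(s["clock"],s["position"].round(4),round(yaw(s),2),round(s["width"],4))
im,c=shot("wrist",n); g=im.max(2).astype(np.uint8); z=s["position"][2]+.038
u=pix("wrist",np.r_[s["position"][:2],z],c); r0,c0=int(u[1])-45,int(u[0])-75
m=(g[r0:r0+90,c0:c0+150]<110).astype(np.uint8); q,L,st,ce=cv2.connectedComponentsWithStats(m)
D=[Rt(TH).T@(atz("wrist",ce[i]+[c0,r0],z,c)[:2]-bay(k)) for i in range(1,q) if 60<st[i,4]<350 and max(st[i,2:4])<26]
print("dots",[(1e3*d).round(1).tolist() for d in D]); 
if len(D)==2: print("piece mid mm",(500*(D[0]+D[1])).round(2),"sep",1e3*np.linalg.norm(D[0]-D[1]))
# dark profile along fixture y at several x on rib tops (z .048)
for x in (-.06,-.055,-.05,-.045,.045,.05,.055,.06):
    ys=np.arange(-.036,.036,.0004); P=[pix("wrist",np.r_[bay(k)+Rt(TH)@[x,y],.048],c) for y in ys]
    v=np.array([g[int(round(p[1])),int(round(p[0]))] if 0<=p[1]<479.4 and 0<=p[0]<639.4 else 255 for p in P])
    d=ys[v<90]*1e3; seg=np.split(d,np.where(np.diff(d)>.9)[0]+1) if len(d) else []
    print(int(1e3*x),[(round(t[0],1),round(t[-1],1)) for t in seg])
for y in (-.012,.0,.008,.012,.016,.019):
    xs=np.arange(-.036,.036,.0003); P=[pix("wrist",np.r_[bay(k)+Rt(TH)@[x,y],.04],c) for x in xs]
    v=np.array([g[int(round(p[1])),int(round(p[0]))] if 0<=p[1]<479.4 else 255 for p in P]); d=xs[v<110]*1e3
    seg=np.split(d,np.where(np.diff(d)>.9)[0]+1) if len(d) else []; print("y",int(1e3*y),[(round(t[0],1),round(t[-1],1)) for t in seg if len(t)])
E
python3 pl.py w11 2
```

```text
33.45 [ 0.576  -0.284   0.0558] 86.81 0.0489
dots [[-10.8, 5.5], [17.3, 5.6]]
piece mid mm [3.2  5.57] sep 28.104441075337256
-60 [(np.float64(-25.2), np.float64(-17.6)), (np.float64(20.0), np.float64(26.0))]
-55 [(np.float64(-36.0), np.float64(-32.0)), (np.float64(-24.8), np.float64(-17.6)), (np.float64(20.0), np.float64(26.0))]
-50 [(np.float64(-36.0), np.float64(-17.6)), (np.float64(20.0), np.float64(26.0))]
-45 [(np.float64(-35.2), np.float64(-30.0)), (np.float64(-28.8), np.float64(-14.8)), (np.float64(20.0), np.float64(26.0))]
45 [(np.float64(-36.0), np.float64(-18.4)), (np.float64(-17.2), np.float64(-13.6)), (np.float64(19.6), np.float64(26.0))]
50 [(np.float64(-34.4), np.float64(-27.6)), (np.float64(-26.4), np.float64(-13.2)), (np.float64(20.0), np.float64(26.0))]
55 [(np.float64(-34.4), np.float64(-17.6)), (np.float64(20.0), np.float64(26.0))]
60 [(np.float64(-36.0), np.float64(-28.0)), (np.float64(-25.2), np.float64(-17.6)), (np.float64(20.0), np.float64(26.0))]
y -12 [(np.float64(-36.0), np.float64(-31.8))]
y 0 [(np.float64(-29.1), np.float64(35.7))]
y 8 [(np.float64(-28.2), np.float64(-27.3)), (np.float64(25.8), np.float64(27.6))]
y 12 [(np.float64(-27.9), np.float64(-26.7)), (np.float64(26.1), np.float64(27.6))]
y 16 [(np.float64(-28.5), np.float64(-26.4)), (np.float64(26.1), np.float64(27.9))]
y 19 [(np.float64(-36.0), np.float64(35.7))]
```

servo_tool:
  increments:
    - [-0.6,-0.35,0,0,0,0.3,1]
    - [0,0,1.2,0,0,0,1]
    - [0,0,0.8,0,0,0,1]
    - [0,0,0,0,0,0,1]
    - [0,0,0,0,0,0,1]

```text
clock: 34.0
position: [0.5715, -0.2893, 0.034]
ee_rot: [-0.001, 0.728, 0.685, -0.0]
contact_force: [0.8, 0.1, -1.6]
width: 0.0492
gripper_force: 47.0
```

```bash
python3 pl.py w12 2 | head -3
```

```text
34.0 [ 0.5715 -0.2893  0.034 ] 86.51 0.0492
dots [[-14.9, -0.1], [13.1, -0.1]]
piece mid mm [-0.9  -0.09] sep 28.07181474237529
```

servo_tool:
  increments:
    - [-0.05,0.05,0.5,0,0,0,1]
    - [0,0,0.5,0,0,0,1]
    - [0,0,0.4,0,0,0,1]
    - [0,0,0.3,0,0,0,1]
    - [0,0,0,0,0,0,1]

```text
clock: 34.55
position: [0.5719, -0.2898, 0.0172]
ee_rot: [-0.001, 0.728, 0.685, -0.0]
contact_force: [0.1, -0.6, -1.2]
width: 0.049
gripper_force: 47.0
```

servo_tool:
  increments:
    - [0,0,0,0,0,0,1]
    - [0,0,0,0,0,0,1]
    - [0,0,0,0,0,0,-1]
    - [0,0,0,0,0,0,-1]
    - [0,0,0,0,0,0,-1]

```text
clock: 35.05
position: [0.5725, -0.2902, 0.0182]
ee_rot: [0.0, 0.728, 0.685, 0.0]
contact_force: [0.0, -0.5, -0.5]
width: 0.0854
gripper_force: 0.0
```

servo_tool:
  increments:
    - [0,0,-3,0,0,0,-1]
    - [0,0,-4,0,0,0,-1]
    - [0,0,-4,0,0,0,-1]
    - [0,0,-4,0,0,0,-1]
    - [0,0,-1,0,0,0,-1]

```text
clock: 35.55
position: [0.5748, -0.2916, 0.1837]
ee_rot: [0.005, 0.728, 0.685, 0.001]
contact_force: [0.7, -0.6, 0.1]
width: 0.0853
gripper_force: 0.0
```

```bash
python3 chk.py w13; python3 -c "
from h import *
print(todo((.481,.2525)))"
```

```text
35.55 [ 0.5748 -0.2916  0.1837] 86.52
fit [ 0.56871962 -0.33223448 -0.06481374] -96.04935455322266
bay 1 dark [] bright 
bay 2 dark [([-14.0, -1.4], 37), ([14.1, -1.5], 37)] bright 
bay 3 dark [] bright [([-33.0, 26.4], 55), ([31.4, 26.5], 50), ([-13.4, -1.6], 81), ([14.8, -1.7], 80), ([-33.5, -26.4], 89), ([32.0, -26.5], 77)]
bay 4 dark [([-14.3, -0.8], 57), ([13.9, -0.8], 72)] bright 
{'rz_first': None, 'dx_cm': np.float64(53.73), 'dy_cm': np.float64(-12.65), 'dz': None}
```

servo_tool:
  increments:
    - [3,-0.7,0,0,0,0,-1]
    - [4.6,-1.1,0,0,0,0,-1]
    - [4.7,-1.1,0,0,0,0,-1]
    - [4.7,-1.1,0,0,0,0,-1]
    - [4.7,-1.1,0,0,0,0,-1]

```text
clock: 36.1
position: [0.533, -0.0685, 0.1762]
ee_rot: [-0.001, 0.729, 0.685, -0.001]
contact_force: [0.9, 1.2, 0.5]
width: 0.0855
gripper_force: 0.0
```

servo_tool:
  increments:
    - [4.7,-1.1,0,0,0,0,-1]
    - [4.7,-1.1,0,0,0,0,-1]
    - [4.7,-1.1,0,0,0,0,-1]
    - [4.7,-1.1,0,0,0,0,-1]
    - [4.7,-1.1,0,0,0,0,-1]

```text
clock: 36.6
position: [0.4924, 0.1691, 0.1764]
ee_rot: [-0.001, 0.728, 0.685, -0.001]
contact_force: [0.7, -0.5, -0.1]
width: 0.0855
gripper_force: 0.0
```

servo_tool:
  increments:
    - [4.7,-1.1,0,0,0,0,-1]
    - [3.8,-1.0,0,0,0,-3,-1]
    - [0,0,0,0,0,-8.5,-1]
    - [0,0,0,0,0,-8.5,-1]
    - [0,0,0,0,0,-8.5,-1]

```text
clock: 37.1
position: [0.4769, 0.2539, 0.1761]
ee_rot: [-0.001, 0.534, 0.845, -0.001]
contact_force: [-0.4, 0.1, 0.3]
width: 0.0853
gripper_force: 0.0
```

servo_tool:
  increments:
    - [0,0,0,0,0,-8.5,-1]
    - [0,0,0,0,0,-8.5,-1]
    - [0,0,0,0,0,-8.5,-1]
    - [0,0,0,0,0,-8.5,-1]
    - [0,0,0,0,0,-8.5,-1]

```text
clock: 37.6
position: [0.4772, 0.2533, 0.1761]
ee_rot: [-0.001, 0.192, 0.981, -0.001]
contact_force: [0.5, -0.6, 0.9]
width: 0.0854
gripper_force: 0.0
```

servo_tool:
  increments:
    - [0,0,0,0,0,-8,-1]
    - [0,0,0,0,0,-7,-1]
    - [0,0,4,0,0,0,-1]
    - [0,0,4,0,0,0,-1]
    - [0,0,0,0,0,0,-1]

```text
clock: 38.1
position: [0.4727, 0.2515, 0.0919]
ee_rot: [-0.006, 0.065, 0.998, -0.003]
contact_force: [-1.1, -0.8, -0.6]
width: 0.0853
gripper_force: 0.0
```

Run:
```python
from h import *
s=manip.get_state(); print(s["clock"],s["position"].round(4),yaw(s)); im,c=shot("wrist","w14")
print(tips("shuttle_grip","wrist",c,.058)); print(todo((.4845,.2522),172.5,s,.026))
```

```text
38.1 [0.4727 0.2515 0.0919] 172.5042750237111
[([324.9, 282.9], 0.91, [0.4838, 0.2541])]
{'rz_first': np.float64(0.0), 'dx_cm': np.float64(-1.16), 'dy_cm': np.float64(0.23), 'dz': np.float64(6.59)}
```

servo_tool:
  increments:
    - [-0.6,0,3.4,0,0,0,-1]
    - [0,0,3.6,0,0,0,-1]
    - [0,0,0,0,0,0,-1]
    - [0,0,0,0,0,0,-1]
    - [0,0,0,0,0,0,1]
  squeeze: 35

```text
clock: 38.7
position: [0.4862, 0.2537, 0.0304]
ee_rot: [0.002, 0.065, 0.998, 0.001]
contact_force: [0.5, 0.1, 0.2]
width: 0.0732
gripper_force: 0.0
```

servo_tool:
  increments:
    - [0,0,0,0,0,0,1]
    - [0,0,0,0,0,0,1]
    - [0,0,0,0,0,0,1]
    - [0,0,0,0,0,0,1]
    - [0,0,0,0,0,0,1]

```text
clock: 39.2
position: [0.4843, 0.2522, 0.0286]
ee_rot: [0.0, 0.065, 0.998, -0.001]
contact_force: [-1.0, -2.8, 5.4]
width: 0.0171
gripper_force: 37.3
```

servo_tool:
  increments:
    - [-0.5,0,0,0,0,0,1]
    - [-1.2,0,0,0,0,0,1]
    - [-1.2,0,0,0,0,0,1]
    - [-1.2,0,0,0,0,0,1]
    - [-1.2,0,0,0,0,0,1]

```text
clock: 39.7
position: [0.5352, 0.2456, 0.0286]
ee_rot: [-0.002, 0.065, 0.998, -0.0]
contact_force: [-4.5, -1.2, 9.1]
width: 0.0174
gripper_force: 37.6
```

servo_tool:
  increments:
    - [-1.2,0,0,0,0,0,1]
    - [-1.2,0,0,0,0,0,1]
    - [-1.2,0,0,0,0,0,1]
    - [-0.8,0,0,0,0,0,1]
    - [-0.2,0,0,0,0,0,1]

```text
clock: 40.2
position: [0.5822, 0.2395, 0.0286]
ee_rot: [-0.001, 0.065, 0.998, -0.0]
contact_force: [-3.6, -1.2, 8.2]
width: 0.0173
gripper_force: 37.5
```

servo_tool:
  increments:
    - [-0.1,0,0,0,0,0,1]
    - [-0.1,0,0,0,0,0,1]
    - [0,0,0,0,0,0,1]
    - [0,0,0,0,0,0,1]
    - [0,0,0,0,0,0,1]

```text
clock: 40.7
position: [0.5831, 0.2393, 0.0286]
ee_rot: [-0.001, 0.065, 0.998, -0.0]
contact_force: [-4.3, -1.2, 6.3]
width: 0.017
gripper_force: 37.4
```

servo_tool:
  increments:
    - [0.5,0,0,0,0,0,1]
    - [1.0,0,0,0,0,0,1]
    - [1.2,0,0,0,0,0,1]
    - [1.2,0,0,0,0,0,1]
    - [1.2,0,0,0,0,0,1]

```text
clock: 41.2
position: [0.5356, 0.2456, 0.0286]
ee_rot: [0.002, 0.065, 0.998, -0.0]
contact_force: [4.5, -4.2, 2.2]
width: 0.017
gripper_force: 37.0
```

servo_tool:
  increments:
    - [1.2,0,0,0,0,0,1]
    - [1.2,0,0,0,0,0,1]
    - [1.2,0,0,0,0,0,1]
    - [0.8,0,0,0,0,0,1]
    - [0.5,0,0,0,0,0,1]

```text
clock: 41.7
position: [0.486, 0.252, 0.0286]
ee_rot: [0.002, 0.065, 0.998, -0.001]
contact_force: [3.9, -5.4, 4.7]
width: 0.0172
gripper_force: 37.1
```

servo_tool:
  increments:
    - [0.1,0,0,0,0,0,1]
    - [0.1,0,0,0,0,0,1]
    - [0,0,0,0,0,0,1]
    - [0,0,0,0,0,0,1]
    - [0,0,0,0,0,0,1]

```text
clock: 42.2
position: [0.4844, 0.2523, 0.0286]
ee_rot: [0.001, 0.065, 0.998, -0.001]
contact_force: [1.9, -4.5, 6.6]
width: 0.017
gripper_force: 37.3
```

servo_tool:
  increments:
    - [0,0,0,0,0,0,-1]
    - [0,0,0,0,0,0,-1]
    - [0,0,0,0,0,0,-1]
    - [0,0,-4,0,0,0,-1]
    - [0,0,-5,0,0,0,-1]

```text
clock: 42.7
position: [0.4806, 0.2525, 0.1162]
ee_rot: [-0.004, 0.065, 0.998, -0.001]
contact_force: [0.4, 0.2, 0.8]
width: 0.0852
gripper_force: 0.0
```

servo_tool:
  increments:
    - [-1.8,0,-5,0,0,0,-1]
    - [-2.0,0,-2.5,0,0,0,-1]
    - [-3,0,0,0,0,0,-1]
    - [-2,0,0,0,0,0,-1]
    - [0,0,0,0,0,0,-1]

```text
clock: 43.2
position: [0.5716, 0.2415, 0.1893]
ee_rot: [0.0, 0.066, 0.998, 0.0]
contact_force: [-0.6, 1.0, -1.1]
width: 0.0857
gripper_force: 0.0
```

```bash
python3 pk.py w15
```

```text
43.2 [0.5716 0.2415 0.1893] 172.45
dots [array([0.57300087, 0.22646405]), array([0.57686971, 0.25413708])]
mid [0.57493529 0.24030056] sep 0.027942160714123417 ang 7.958674983441005
{'rz_first': np.float64(-0.05), 'dx_cm': np.float64(-0.35), 'dy_cm': np.float64(-0.08), 'dz': np.float64(18.43)}
```

servo_tool:
  increments:
    - [-0.75,-0.1,4.2,0,0,0,-1]
    - [0,0,4.5,0,0,0,-1]
    - [0,0,4.5,0,0,0,-1]
    - [0,0,3.5,0,0,0,-1]
    - [0,0,1.7,0,0,0,-1]

```text
clock: 43.75
position: [0.5719, 0.2392, 0.0019]
ee_rot: [-0.004, 0.065, 0.998, -0.001]
contact_force: [-0.2, -0.4, -0.3]
width: 0.0853
gripper_force: 0.0
```

servo_tool:
  increments:
    - [0,0,0,0,0,0,-1]
    - [0,0,0,0,0,0,-1]
    - [0,0,0,0,0,0,1]
    - [0,0,0,0,0,0,1]
    - [0,0,0,0,0,0,1]
  squeeze: 45

```text
clock: 44.25
position: [0.5776, 0.24, 0.0077]
ee_rot: [0.001, 0.065, 0.998, 0.0]
contact_force: [-0.5, -0.0, 1.7]
width: 0.0488
gripper_force: 46.8
```

servo_tool:
  increments:
    - [0,0,0,0,0,0,1]
    - [0,0,0,0,0,0,1]
    - [0,0,0,0,0,0,1]
    - [0,0,0,0,0,0,1]
    - [0,0,0,0,0,0,1]

```text
clock: 44.75
position: [0.5776, 0.24, 0.0077]
ee_rot: [0.001, 0.065, 0.998, 0.0]
contact_force: [-0.7, -0.7, 6.4]
width: 0.0485
gripper_force: 47.3
```

servo_tool:
  increments:
    - [0,0,-1,0,0,0,1]
    - [0,0,-3,0,0,0,1]
    - [0,0,-4,0,0,0,1]
    - [0,0,-4,0,0,0,1]
    - [0,0,-4,0,0,0,1]

```text
clock: 45.25
position: [0.5763, 0.2395, 0.1679]
ee_rot: [0.0, 0.065, 0.998, -0.0]
contact_force: [-0.3, 0.2, -1.6]
width: 0.0485
gripper_force: 46.9
```

servo_tool:
  increments:
    - [0,0,-2,0,0,5,1]
    - [0,0,0,0,0,8,1]
    - [0,0,0,0,0,8,1]
    - [0,0,0,0,0,8,1]
    - [0,0,0,0,0,8,1]

```text
clock: 45.75
position: [0.5764, 0.2396, 0.1865]
ee_rot: [0.0, 0.381, 0.924, -0.0]
contact_force: [0.2, -1.0, -1.5]
width: 0.0488
gripper_force: 46.9
```

servo_tool:
  increments:
    - [0,0,0,0,0,8,1]
    - [0,0,0,0,0,8,1]
    - [0,0,0,0,0,8,1]
    - [0,0,0,0,0,8,1]
    - [0,0,0,0,0,8,1]

```text
clock: 46.25
position: [0.5764, 0.2396, 0.1863]
ee_rot: [0.0, 0.674, 0.738, -0.0]
contact_force: [-0.2, -0.1, -0.7]
width: 0.0486
gripper_force: 46.9
```

```bash
python3 -c "
from h import *
s=manip.get_state();print(s['position'],yaw(s),s['width']);print(todo(bay(1),86.45,s))"
```

```text
[0.57638395 0.23955714 0.18629554] 95.17851287059507 0.04861001950026303
{'rz_first': np.float64(8.73), 'dx_cm': np.float64(-57.08), 'dy_cm': np.float64(2.84), 'dz': None}
```

servo_tool:
  increments:
    - [0,0,0,0,0,8.5,1]
    - [-2,0.1,0,0,0,0.2,1]
    - [-4,0.2,0,0,0,0,1]
    - [-4.6,0.3,0,0,0,0,1]
    - [-4.8,0.3,0,0,0,0,1]

```text
clock: 46.75
position: [0.5768, 0.0844, 0.1864]
ee_rot: [0.0, 0.726, 0.688, 0.0]
contact_force: [0.5, -1.2, -0.3]
width: 0.0488
gripper_force: 46.9
```

servo_tool:
  increments:
    - [-4.8,0.2,0,0,0,0,1]
    - [-4.8,0.2,0,0,0,0,1]
    - [-4.8,0.3,0,0,0,0,1]
    - [-4.8,0.3,0,0,0,0,1]
    - [-4.8,0.3,0,0,0,0,1]

```text
clock: 47.25
position: [0.5763, -0.1568, 0.1866]
ee_rot: [0.0, 0.727, 0.687, 0.0]
contact_force: [0.5, -0.3, -1.1]
width: 0.0487
gripper_force: 46.9
```

servo_tool:
  increments:
    - [-4.8,0.2,0,0,0,0,1]
    - [-4.8,0.2,0,0,0,0,1]
    - [-4.4,0.1,0,0,0,0,1]
    - [-3,0,0,0,0,0,1]
    - [-1,0,0,0,0,0,1]

```text
clock: 47.75
position: [0.571, -0.3386, 0.1859]
ee_rot: [0.0, 0.728, 0.686, -0.001]
contact_force: [-0.2, 1.0, -0.5]
width: 0.0488
gripper_force: 46.9
```

servo_tool:
  increments:
    - [0,0,3,0,0,0,1]
    - [0,0,4,0,0,0,1]
    - [0,0,4,0,0,0,1]
    - [0,0,2.2,0,0,0,1]
    - [0,0,0,0,0,0,1]

```text
clock: 48.25
position: [0.5692, -0.3318, 0.0502]
ee_rot: [-0.004, 0.726, 0.687, -0.001]
contact_force: [-1.1, -0.0, -1.0]
width: 0.0486
gripper_force: 46.9
```

servo_tool:
  increments:
    - [0,0,0,0,0,0,1]
    - [0,0,0,0,0,0,1]
    - [0,0,0,0,0,0,1]
    - [0,0,0,0,0,0,1]
    - [0,0,0,0,0,0,1]

```text
clock: 48.75
position: [0.5722, -0.3351, 0.0549]
ee_rot: [0.001, 0.726, 0.687, 0.0]
contact_force: [-0.6, -1.3, -1.3]
width: 0.0488
gripper_force: 46.9
```

```bash
python3 pl.py w16 1
```

```text
48.75 [ 0.5722 -0.3351  0.0549] 86.82 0.0488
dots [[-11.3, -0.2], [16.4, -0.1]]
piece mid mm [ 2.55 -0.15] sep 27.756407192925604
-60 [(np.float64(-25.6), np.float64(-17.6)), (np.float64(20.4), np.float64(25.2))]
-55 [(np.float64(-25.6), np.float64(-17.6)), (np.float64(20.4), np.float64(25.2))]
-50 [(np.float64(-36.0), np.float64(-26.4)), (np.float64(-24.8), np.float64(-17.6)), (np.float64(20.4), np.float64(25.6))]
-45 [(np.float64(-36.0), np.float64(-17.6)), (np.float64(19.6), np.float64(25.6))]
45 [(np.float64(-36.0), np.float64(-26.0)), (np.float64(-24.4), np.float64(-17.6)), (np.float64(19.6), np.float64(25.6))]
50 [(np.float64(-36.0), np.float64(-17.6)), (np.float64(20.0), np.float64(25.6))]
55 [(np.float64(-36.0), np.float64(-17.6)), (np.float64(20.0), np.float64(25.6))]
60 [(np.float64(-36.0), np.float64(-35.2)), (np.float64(-24.8), np.float64(-17.6)), (np.float64(20.0), np.float64(25.6))]
y -12 []
y 0 [(np.float64(-28.2), np.float64(-27.0)), (np.float64(26.1), np.float64(27.6))]
y 8 [(np.float64(-28.5), np.float64(-26.4)), (np.float64(25.8), np.float64(27.9))]
y 12 [(np.float64(-28.2), np.float64(-26.4)), (np.float64(26.1), np.float64(27.6))]
y 16 [(np.float64(-28.5), np.float64(-26.1)), (np.float64(26.1), np.float64(27.9))]
y 19 [(np.float64(-36.0), np.float64(35.7))]
```

servo_tool:
  increments:
    - [-0.05,-0.28,0,0,0,0.35,1]
    - [0,0,1.2,0,0,0,1]
    - [0,0,0.8,0,0,0,1]
    - [0,0,0,0,0,0,1]
    - [0,0,0,0,0,0,1]

```text
clock: 49.3
position: [0.5686, -0.335, 0.0331]
ee_rot: [-0.001, 0.729, 0.685, -0.0]
contact_force: [-0.6, 0.1, -0.9]
width: 0.0489
gripper_force: 47.0
```

```bash
python3 pl.py w17 1 | head -3
```

```text
49.3 [ 0.5686 -0.335   0.0331] 86.47 0.0489
dots [[-14.8, -0.3], [13.0, -0.3]]
piece mid mm [-0.88 -0.31] sep 27.805139383788365
```

servo_tool:
  increments:
    - [-0.02,0.05,0.5,0,0,0,1]
    - [0,0,0.5,0,0,0,1]
    - [0,0,0.3,0,0,0,1]
    - [0,0,0.3,0,0,0,1]
    - [0,0,0,0,0,0,1]

```text
clock: 49.85
position: [0.5695, -0.3355, 0.0179]
ee_rot: [0.0, 0.729, 0.685, -0.0]
contact_force: [-0.9, -0.2, -0.7]
width: 0.0487
gripper_force: 47.0
```

servo_tool:
  increments:
    - [0,0,0,0,0,0,1]
    - [0,0,0,0,0,0,1]
    - [0,0,0,0,0,0,-1]
    - [0,0,0,0,0,0,-1]
    - [0,0,0,0,0,0,-1]

```text
clock: 50.35
position: [0.5696, -0.3356, 0.0181]
ee_rot: [0.0, 0.729, 0.685, 0.0]
contact_force: [-0.3, 0.5, 0.1]
width: 0.0853
gripper_force: 0.0
```

servo_tool:
  increments:
    - [0,0,-3,0,0,0,-1]
    - [0,0,-4,0,0,0,-1]
    - [0,0,-4,0,0,0,-1]
    - [0,0,-4,0,0,0,-1]
    - [0,0,-1,0,0,0,-1]

```text
clock: 50.85
position: [0.5719, -0.3372, 0.1839]
ee_rot: [0.005, 0.729, 0.685, 0.001]
contact_force: [0.4, 0.4, -0.1]
width: 0.0852
gripper_force: 0.0
```

servo_tool:
  increments:
    - [4,0,-1,0,0,0,-1]
    - [4,0,-1,0,0,0,-1]
    - [0,0,0,0,0,0,-1]
    - [0,0,0,0,0,0,-1]
    - [0,0,0,0,0,0,-1]

```text
clock: 51.35
position: [0.5741, -0.2562, 0.1972]
ee_rot: [-0.0, 0.729, 0.685, -0.0]
contact_force: [-0.1, 0.5, 0.7]
width: 0.0854
gripper_force: 0.0
```

```bash
python3 chk.py w18; python3 -c "
from h import *
print(todo((.481,.2525)))"
```

```text
51.35 [ 0.5741 -0.2562  0.1972] 86.46
fit [ 0.56897575 -0.33229685 -0.06566396] -88.62915802001953
bay 1 dark [([-14.0, -2.2], 26), ([13.9, -2.1], 27), ([-0.1, -36.4], 82)] bright 
bay 2 dark [([-13.9, -1.5], 30), ([14.2, -1.3], 29)] bright 
bay 3 dark [] bright [([-34.1, 29.4], 104), ([32.4, 29.4], 96), ([23.2, 1.0], 67), ([-35.2, -27.8], 152), ([33.9, -27.7], 134)]
bay 4 dark [([-14.1, -0.7], 52), ([14.3, -0.7], 49)] bright 
{'rz_first': None, 'dx_cm': np.float64(50.22), 'dy_cm': np.float64(-12.47), 'dz': None}
```

Run:
```python
from h import *
im=cv2.imread("pics/w18.png"); cv2.imwrite("pics/w18v.png",im)
c=cal("wrist"); b=im[:,:,0].astype(int);r=im[:,:,2].astype(int); m=((b-r>50)&(b<190)).astype(np.uint8)
q,L,st,ce=cv2.connectedComponentsWithStats(m)
for i in range(1,q):
    if st[i,4]>300: print(st[i],ce[i].round(1),(1e3*Rt(TH).T@(atz("wrist",ce[i],.054,c)[:2]-bay(3))).round(1))
```

```text
[ 333  184   55   38 1860] [359.5 202.4] [36.8  2.1]
[619 391  21  70 935] [631.8 424. ] [ 358.1 -255.5]
```

View pics/w18v.png

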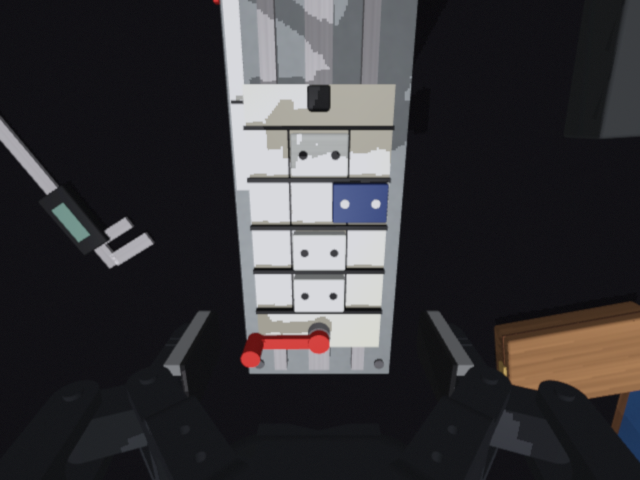

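Run:
```python
from h import *
im=cv2.imread("pics/w18.png"); c=cal("wrist"); g=im.min(2)[195:214,334:387]
q,L,st,ce=cv2.connectedComponentsWithStats((g>140).astype(np.uint8))
D=[]
for i in range(1,q):
    if 15<st[i,4]<150:
        p=ce[i]+[334,195]; d=1e3*Rt(TH).T@(atz("wrist",p,.054,c)[:2]-bay(3)); print(p,st[i,4],d); D.append(d)
m=sum(D)/len(D); print(m); t=bay(3)+Rt(TH)@(np.array([m[0],-0.5])/1e3); print(t,todo(t,86.45,None,.015))
```

```text
[344.32394366 203.8028169 ] 71 [23.14009733  0.73951517]
[375.29411765 203.76470588] 68 [51.16337823  0.7776908 ]
[37.15173778  0.75860299]
[ 0.61199319 -0.24483262] {'rz_first': np.float64(-0.03), 'dx_cm': np.float64(1.4), 'dy_cm': np.float64(3.71), 'dz': np.float64(18.21)}
```

servo_tool:
  increments:
    - [1.5,3.7,2,0,0,0,-1]
    - [0,0,4.5,0,0,0,-1]
    - [0,0,4.5,0,0,0,-1]
    - [0,0,3.2,0,0,0,-1]
    - [0,0,0,0,0,0,-1]

```text
clock: 51.9
position: [0.608, -0.242, 0.0497]
ee_rot: [-0.006, 0.729, 0.684, -0.002]
contact_force: [0.2, -0.0, -0.1]
width: 0.0856
gripper_force: 0.0
```

servo_tool:
  increments:
    - [0,0,0,0,0,0,-1]
    - [0,0,0,0,0,0,-1]
    - [0,0,0,0,0,0,-1]
    - [0,0,0,0,0,0,-1]
    - [0,0,0,0,0,0,-1]

```text
clock: 52.4
position: [0.6128, -0.2433, 0.0572]
ee_rot: [0.001, 0.729, 0.685, 0.0]
contact_force: [0.9, -0.0, -0.9]
width: 0.0855
gripper_force: 0.0
```

```bash
cat > rf.py <<'E'
from h import *
import sys
s=manip.get_state(); z=float(sys.argv[2]) if len(sys.argv)>2 else .054
if z<0: z=s["position"][2]-z
print(s["clock"],s["position"].round(4),round(yaw(s),2),round(s["width"],4)); im,c=shot("wrist",sys.argv[1])
b=im[:,:,2].astype(int)-im[:,:,0]; m=((b>45)&(im[:,:,2]<200)).astype(np.uint8)
q,L,st,ce=cv2.connectedComponentsWithStats(m); i=max((i for i in range(1,q) if abs(ce[i][0]-320)<130),key=lambda i:st[i,4]); x,y,w,h=st[i,:4]; print("blue box",st[i])
g=im.min(2)[y:y+h,x:x+w]; q,L,st,ce=cv2.connectedComponentsWithStats((g>130).astype(np.uint8)); D=[]
for i in range(1,q):
    if 20<st[i,4]<400 and max(st[i,2:4])<28: D.append(atz("wrist",ce[i]+[x,y],z,c)[:2])
D=[1e3*Rt(TH).T@(d-bay(3)) for d in D]; print("dots rel bay3",[d.round(1).tolist() for d in D]); print("tcp rel bay3",(1e3*Rt(TH).T@(s["position"][:2]-bay(3))).round(1))
E
python3 rf.py w19
```

```text
52.4 [ 0.6128 -0.2433  0.0572] 86.47 0.0855
blue box [ 272  257   92   60 4926]
dots rel bay3 [[23.0, 1.0], [51.1, 1.0]]
tcp rel bay3 [37.9  1.1]
```

servo_tool:
  increments:
    - [0,-0.1,2,0,0,0,-1]
    - [0,0,1.5,0,0,0,-1]
    - [0,0,0.7,0,0,0,-1]
    - [0,0,0,0,0,0,-1]
    - [0,0,0,0,0,0,1]
  squeeze: 45

```text
clock: 52.95
position: [0.6117, -0.2431, 0.0144]
ee_rot: [0.0, 0.729, 0.685, 0.0]
contact_force: [0.3, 1.2, 0.4]
width: 0.0732
gripper_force: 0.0
```

servo_tool:
  increments:
    - [0,0,0,0,0,0,1]
    - [0,0,0,0,0,0,1]
    - [0,0,0,0,0,0,1]
    - [0,0,0,0,0,0,1]
    - [0,0,0,0,0,0,1]

```text
clock: 53.45
position: [0.6122, -0.2433, 0.0152]
ee_rot: [0.001, 0.729, 0.685, 0.0]
contact_force: [-0.0, -0.1, 5.8]
width: 0.049
gripper_force: 47.5
```

servo_tool:
  increments:
    - [0,0,-0.7,0,0,0,1]
    - [0,0,-1,0,0,0,1]
    - [0,-1.5,0,0,0,0,1]
    - [0,-1.4,0,0,0,0,1]
    - [0,-0.8,0,0,0,0,1]

```text
clock: 53.95
position: [0.5731, -0.2401, 0.0312]
ee_rot: [-0.001, 0.729, 0.685, -0.0]
contact_force: [-0.4, 0.0, -0.7]
width: 0.0491
gripper_force: 46.8
```

servo_tool:
  increments:
    - [0,0,0,0,0,0,1]
    - [0,0,0,0,0,0,1]
    - [0,0,0,0,0,0,1]
    - [0,0,0,0,0,0,1]
    - [0,0,0,0,0,0,1]

```text
clock: 54.45
position: [0.5747, -0.2406, 0.0308]
ee_rot: [0.0, 0.729, 0.685, 0.0]
contact_force: [-0.5, 0.5, -0.9]
width: 0.0488
gripper_force: 46.8
```

```bash
python3 rf.py w20 -.039
```

```text
54.45 [ 0.5747 -0.2406  0.0308] 86.48 0.0488
blue box [ 260  295  118   72 7385]
dots rel bay3 [[-14.7, 1.1], [13.4, 1.1], [24.4, -14.3]]
tcp rel bay3 [-0.3  1.4]
```

servo_tool:
  increments:
    - [-0.15,0.03,0.5,0,0,0,1]
    - [0,0,0.5,0,0,0,1]
    - [0,0,0.3,0,0,0,1]
    - [0,0,0.2,0,0,0,1]
    - [0,0,0,0,0,0,1]

```text
clock: 55.0
position: [0.5744, -0.2421, 0.0156]
ee_rot: [-0.0, 0.729, 0.685, -0.0]
contact_force: [-0.0, -0.2, -0.3]
width: 0.0487
gripper_force: 46.8
```

servo_tool:
  increments:
    - [0,0,0,0,0,0,1]
    - [0,0,0,0,0,0,1]
    - [0,0,0,0,0,0,-1]
    - [0,0,0,0,0,0,-1]
    - [0,0,0,0,0,0,-1]

```text
clock: 55.5
position: [0.5747, -0.2422, 0.0161]
ee_rot: [0.0, 0.729, 0.685, 0.0]
contact_force: [0.5, -0.4, 0.0]
width: 0.0852
gripper_force: 0.0
```

servo_tool:
  increments:
    - [0,0,-3,0,0,0,-1]
    - [0,0,-4,0,0,0,-1]
    - [0,0,-4,0,0,0,-1]
    - [0,0,-4,0,0,0,-1]
    - [0,0,-2,0,0,0,-1]

```text
clock: 56.0
position: [0.5761, -0.243, 0.1904]
ee_rot: [0.003, 0.729, 0.685, 0.001]
contact_force: [0.6, 0.3, 0.1]
width: 0.0857
gripper_force: 0.0
```

```bash
python3 chk.py w21; python3 -c "
from h import *
print(todo((.481,.2525)))"
```

```text
56.0 [ 0.5761 -0.243   0.1904] 86.47
fit [ 0.56918742 -0.3323757  -0.06153581] -90.34180450439453
bay 1 dark [([-34.8, -16.9], 158), ([-14.1, -2.8], 26), ([14.0, -2.5], 25), ([34.4, -18.1], 137), ([-0.4, -36.7], 89)] bright 
bay 2 dark [([-14.1, -2.0], 28), ([14.3, -1.9], 30)] bright 
bay 3 dark [([25.5, 11.2], 14)] bright [([-33.8, 29.7], 97), ([32.3, 29.7], 91), ([-14.7, -0.4], 66), ([13.3, -0.4], 66), ([-34.7, -28.1], 150), ([33.7, -28.2], 141)]
bay 4 dark [([-14.0, -1.1], 43), ([14.0, -1.1], 46)] bright 
{'rz_first': None, 'dx_cm': np.float64(48.92), 'dy_cm': np.float64(-12.67), 'dz': None}
```

servo_tool:
  increments:
    - [3,-0.8,0,0,0,0,-1]
    - [4.6,-1.2,0,0,0,0,-1]
    - [4.7,-1.2,0,0,0,0,-1]
    - [4.7,-1.2,0,0,0,0,-1]
    - [4.7,-1.2,0,0,0,0,-1]

```text
clock: 56.55
position: [0.5311, -0.0204, 0.1854]
ee_rot: [-0.0, 0.729, 0.685, -0.0]
contact_force: [0.9, -0.9, 0.4]
width: 0.0853
gripper_force: 0.0
```

servo_tool:
  increments:
    - [4.7,-1.2,0,0,0,0,-1]
    - [4.7,-1.2,0,0,0,0,-1]
    - [4.7,-1.2,0,0,0,0,-1]
    - [4.7,-1.2,0,0,0,0,-1]
    - [4.7,-1.2,0,0,0,0,-1]

```text
clock: 57.05
position: [0.4857, 0.2179, 0.1855]
ee_rot: [0.0, 0.729, 0.685, -0.0]
contact_force: [0.2, 0.0, -0.2]
width: 0.0855
gripper_force: 0.0
```

servo_tool:
  increments:
    - [3.7,-1.0,0,0,0,-3,-1]
    - [0,0,0,0,0,-8.5,-1]
    - [0,0,0,0,0,-8.5,-1]
    - [0,0,0,0,0,-8.5,-1]
    - [0,0,0,0,0,-8.5,-1]

```text
clock: 57.55
position: [0.4784, 0.2539, 0.1852]
ee_rot: [-0.0, 0.471, 0.882, -0.0]
contact_force: [0.4, -0.7, -1.1]
width: 0.0848
gripper_force: 0.0
```

servo_tool:
  increments:
    - [0,0,0,0,0,-8.5,-1]
    - [0,0,0,0,0,-8.5,-1]
    - [0,0,0,0,0,-8.5,-1]
    - [0,0,0,0,0,-8.5,-1]
    - [0,0,0,0,0,-8,-1]

```text
clock: 58.05
position: [0.4785, 0.2536, 0.1853]
ee_rot: [-0.0, 0.124, 0.992, -0.0]
contact_force: [-0.6, 0.6, -0.3]
width: 0.0854
gripper_force: 0.0
```

servo_tool:
  increments:
    - [0,0,0,0,0,-7,-1]
    - [0,0,4,0,0,0,-1]
    - [0,0,4,0,0,0,-1]
    - [0,0,0,0,0,0,-1]
    - [0,0,0,0,0,0,-1]

```text
clock: 58.55
position: [0.4786, 0.2536, 0.1057]
ee_rot: [-0.001, 0.066, 0.998, -0.0]
contact_force: [0.4, 0.3, 0.5]
width: 0.0854
gripper_force: 0.0
```

Run:
```python
from h import *
s=manip.get_state(); print(s["clock"],s["position"].round(4),yaw(s)); im,c=shot("wrist","w22")
print(tips("shuttle_grip","wrist",c,.058)); print(todo((.4845,.2522),172.5,s,.026))
```

```text
58.55 [0.4786 0.2536 0.1057] 172.46584712094798
[([318.5, 268.3], 0.81, [0.4856, 0.2529])]
{'rz_first': np.float64(-0.03), 'dx_cm': np.float64(-0.6), 'dy_cm': np.float64(-0.06), 'dz': np.float64(7.97)}
```

servo_tool:
  increments:
    - [-0.6,-0.06,4,0,0,0,-1]
    - [0,0,3.9,0,0,0,-1]
    - [0,0,0,0,0,0,-1]
    - [0,0,0,0,0,0,-1]
    - [0,0,0,0,0,0,1]
  squeeze: 35

```text
clock: 59.15
position: [0.487, 0.2532, 0.0295]
ee_rot: [0.002, 0.066, 0.998, 0.001]
contact_force: [0.4, 0.5, -0.0]
width: 0.0734
gripper_force: 0.0
```

servo_tool:
  increments:
    - [0,0,0,0,0,0,1]
    - [0,0,0,0,0,0,1]
    - [0,0,0,0,0,0,1]
    - [0,0,0,0,0,0,1]
    - [0,0,0,0,0,0,1]

```text
clock: 59.65
position: [0.485, 0.2521, 0.0276]
ee_rot: [0.0, 0.065, 0.998, -0.0]
contact_force: [-1.0, -2.1, 5.6]
width: 0.0173
gripper_force: 37.5
```

servo_tool:
  increments:
    - [-0.5,0,0,0,0,0,1]
    - [-1.2,0,0,0,0,0,1]
    - [-1.2,0,0,0,0,0,1]
    - [-1.2,0,0,0,0,0,1]
    - [-1.2,0,0,0,0,0,1]

```text
clock: 60.15
position: [0.5363, 0.2454, 0.0277]
ee_rot: [-0.001, 0.066, 0.998, -0.0]
contact_force: [-4.6, 0.4, 7.1]
width: 0.0171
gripper_force: 37.8
```

servo_tool:
  increments:
    - [-1.2,0,0,0,0,0,1]
    - [-1.2,0,0,0,0,0,1]
    - [-1.2,0,0,0,0,0,1]
    - [-0.8,0,0,0,0,0,1]
    - [-0.2,0,0,0,0,0,1]

```text
clock: 60.65
position: [0.5831, 0.2393, 0.0277]
ee_rot: [-0.0, 0.066, 0.998, 0.0]
contact_force: [-4.2, 0.1, 6.9]
width: 0.0171
gripper_force: 37.8
```

servo_tool:
  increments:
    - [-0.1,0,0,0,0,0,1]
    - [-0.1,0,0,0,0,0,1]
    - [-0.1,0,0,0,0,0,1]
    - [-0.1,0,0,0,0,0,1]
    - [0,0,0,0,0,0,1]

```text
clock: 61.15
position: [0.5836, 0.2393, 0.0277]
ee_rot: [-0.003, 0.066, 0.998, -0.0]
contact_force: [-7.4, 1.2, 9.3]
width: 0.0175
gripper_force: 38.1
```

servo_tool:
  increments:
    - [-0.1,0,0,0,0,0,1]
    - [-0.1,0,0,0,0,0,1]
    - [0,0,0,0,0,0,1]
    - [0,0,0,0,0,0,1]
    - [0,0,0,0,0,0,1]

```text
clock: 61.65
position: [0.5835, 0.2393, 0.0276]
ee_rot: [-0.005, 0.066, 0.998, -0.0]
contact_force: [-11.5, 1.3, 12.0]
width: 0.0174
gripper_force: 38.4
```

servo_tool:
  increments:
    - [0.2,0,0,0,0,0,1]
    - [0,0,0,0,0,0,-1]
    - [0,0,0,0,0,0,-1]
    - [0,0,0,0,0,0,-1]
    - [0,0,-3,0,0,0,-1]

```text
clock: 62.15
position: [0.5839, 0.2377, 0.0529]
ee_rot: [-0.004, 0.066, 0.998, -0.002]
contact_force: [-0.4, -0.2, -0.2]
width: 0.0744
gripper_force: 0.0
```

servo_tool:
  increments:
    - [0,0,-4,0,0,0,-1]
    - [0,0,-4,0,0,0,-1]
    - [0,0,-4,0,0,0,-1]
    - [0,0,-2,0,0,8.5,-1]
    - [0,0,0,0,0,8.5,-1]

```text
clock: 62.65
position: [0.5897, 0.2394, 0.2013]
ee_rot: [0.004, 0.216, 0.976, 0.002]
contact_force: [-0.3, 0.4, 0.5]
width: 0.0852
gripper_force: 0.0
```

servo_tool:
  increments:
    - [0,0,0,0,0,8.5,-1]
    - [0,0,0,0,0,8.5,-1]
    - [0,0,0,0,0,8.5,-1]
    - [0,0,0,0,0,8.5,-1]
    - [0,0,0,0,0,8.5,-1]

```text
clock: 63.15
position: [0.5873, 0.2387, 0.1965]
ee_rot: [-0.0, 0.555, 0.832, -0.0]
contact_force: [0.8, 0.0, -0.2]
width: 0.0857
gripper_force: 0.0
```

servo_tool:
  increments:
    - [0,0,0,0,0,8.5,-1]
    - [0,0,0,0,0,8.5,-1]
    - [0,0,0,0,0,8.5,-1]
    - [0,0,0,0,0,1,-1]
    - [0,0,0,0,0,0,-1]

```text
clock: 63.65
position: [0.5871, 0.2387, 0.1966]
ee_rot: [0.0, 0.728, 0.686, -0.0]
contact_force: [0.0, 0.4, 0.1]
width: 0.0855
gripper_force: 0.0
```

Run:
```python
from h import *
s=manip.get_state(); print(s["clock"],s["position"].round(4),yaw(s)); im,c=shot("side","s5")
for l,z in {'shuttle_grip':.058,'blank1':.03,'lever_knob':.076}.items(): print(l,tips(l,"side",c,z,5))
print(todo((.5014,-.3785)))
```

```text
63.65 [0.5871 0.2387 0.1966] 86.59800461941677
shuttle_grip [([257.7, 315.1], 0.74, [0.583, 0.2365])]
blank1 [([301.1, 305.0], 0.76, [0.5232, 0.1542]), ([227.5, 262.0], 0.75, [0.7504, 0.1266]), ([370.8, 174.2], 0.63, [0.5734, -0.3457]), ([228.1, 302.2], 0.52, [0.6769, 0.2247]), ([345.0, 203.1], 0.51, [0.5857, -0.1981])]
lever_knob [([397.0, 165.9], 0.55, [0.501, -0.3605])]
{'rz_first': None, 'dx_cm': np.float64(-62.13), 'dy_cm': np.float64(-4.81), 'dz': None}
```

servo_tool:
  increments:
    - [-2.5,-0.3,0,0,0,0,-1]
    - [-4.5,-0.3,0,0,0,0,-1]
    - [-4.8,-0.4,0,0,0,0,-1]
    - [-4.8,-0.4,0,0,0,0,-1]
    - [-4.8,-0.4,0,0,0,0,-1]

```text
clock: 64.35
position: [0.5553, 0.0248, 0.1971]
ee_rot: [0.0, 0.728, 0.686, 0.0]
contact_force: [0.0, -0.1, 0.3]
width: 0.0851
gripper_force: 0.0
```

servo_tool:
  increments:
    - [-4.8,-0.4,0,0,0,0,-1]
    - [-4.8,-0.4,0,0,0,0,-1]
    - [-4.8,-0.4,0,0,0,0,-1]
    - [-4.8,-0.4,0,0,0,0,-1]
    - [-4.8,-0.4,0,0,0,0,-1]

```text
clock: 64.85
position: [0.5205, -0.2139, 0.1973]
ee_rot: [0.0, 0.728, 0.685, 0.0]
contact_force: [1.1, 0.7, 0.2]
width: 0.0852
gripper_force: 0.0
```

servo_tool:
  increments:
    - [-4.8,-0.4,0,0,0,0,-1]
    - [-4.8,-0.3,0,0,0,0,-1]
    - [-4.6,-0.2,0,0,0,0,-1]
    - [-2.5,-0.1,4,0,0,0,-1]
    - [0,0,3.5,0,0,0,-1]

```text
clock: 65.35
position: [0.5007, -0.3831, 0.1216]
ee_rot: [0.002, 0.73, 0.684, -0.001]
contact_force: [0.0, 0.6, -1.0]
width: 0.0857
gripper_force: 0.0
```

servo_tool:
  increments:
    - [0,0,0,0,0,0,-1]
    - [0,0,0,0,0,0,-1]
    - [0,0,0,0,0,0,-1]
    - [0,0,0,0,0,0,-1]
    - [0,0,0,0,0,0,-1]

```text
clock: 65.85
position: [0.5017, -0.3781, 0.1239]
ee_rot: [0.002, 0.728, 0.685, 0.0]
contact_force: [0.3, 0.4, -0.5]
width: 0.0857
gripper_force: 0.0
```

```bash
cat > kn.py <<'E'
from h import *
import sys
s=manip.get_state(); print(s["clock"],s["position"].round(4),round(yaw(s),2)); im,c=shot("wrist",sys.argv[1])
print(tips("lever_knob","wrist",c,.076))
R,G,B=[im[...,i].astype(int) for i in range(3)]; m=((R>90)&(G<80)&(B<80)).astype(np.uint8)
q,L,st,ce=cv2.connectedComponentsWithStats(m)
for i in range(1,q):
    if st[i,4]>60: print(st[i],ce[i].round(1))
# top disc of knob: brighter red at z .086
b=((R>170)&(G<90)).astype(np.uint8); q,L,st,ce=cv2.connectedComponentsWithStats(b)
for i in range(1,q):
    if st[i,4]>100: print("bright",st[i],ce[i].round(1),atz("wrist",ce[i],.086,c)[:2].round(4))
piv=BAY1+Rt(TH)@[0,-.0505]; print("pivot",piv,"pix .05",pix("wrist",np.r_[piv,.05],c).round(1), "knob0 top", pix("wrist",np.r_[BAY1+Rt(TH)@[-.065,-.0505],.086],c).round(1))
E
python3 kn.py w23; python3 -c "
import cv2; im=cv2.imread('pics/w23.png'); cv2.imwrite('pics/w23v.png',im)"
```

```text
65.85 [ 0.5017 -0.3781  0.1239] 86.53
[([317.3, 257.5], 0.76, [0.5009, -0.3779])]
[ 305  234  121   33 2123] [374.3 249.4]
[636 295   4  21  66] [637.7 305.2]
bright [ 305  238  122   41 2195] [367.2 255.3] [ 0.5325 -0.3744]
pivot [ 0.56624252 -0.38226306] pix .05 [406.9 244.9] knob0 top [318.1 263.7]
```

View pics/w23v.png

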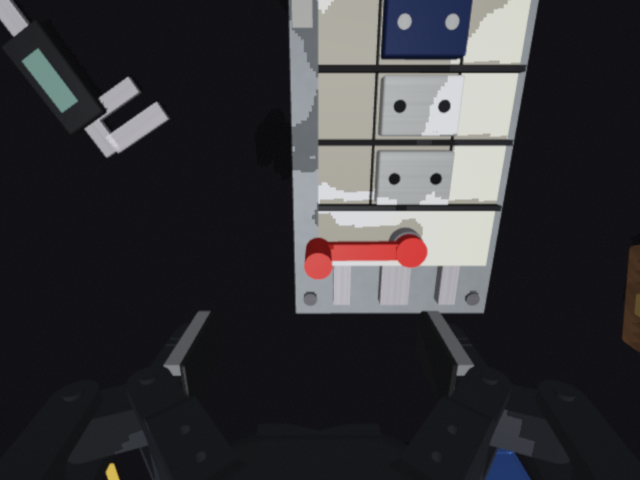

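servo_tool:
  increments:
    - [0,0,0,0,0,0,-0.1]
    - [0,0,3,0,0,0,-0.1]
    - [0,0,3,0,0,0,-0.1]
    - [0,0,2,0,0,0,-0.1]
    - [0,0,1,0,0,0,-0.1]
  squeeze: 30

```text
clock: 66.45
position: [0.5004, -0.3797, 0.0356]
ee_rot: [0.001, 0.728, 0.685, -0.001]
contact_force: [-17.7, 2.7, 61.5]
width: 0.0473
gripper_force: 30.5
```

servo_tool:
  increments:
    - [0,0,0,0,0,0,-0.1]
    - [0,0,0,0,0,0,1]
    - [0,0,0,0,0,0,1]
    - [0,0,0,0,0,0,1]
    - [0,0,0,0,0,0,1]

```text
clock: 66.95
position: [0.5029, -0.3821, 0.039]
ee_rot: [0.006, 0.728, 0.685, -0.001]
contact_force: [-7.2, -0.8, 28.8]
width: 0.0191
gripper_force: 32.9
```

servo_tool:
  increments:
    - [0,0,0,0,0,0,1]
    - [0,0,0,0,0,0,1]
    - [0,0,0,0,0,0,1]
    - [0,0,0,0,0,0,1]
    - [0,0,0,0,0,0,1]

```text
clock: 67.45
position: [0.5029, -0.3821, 0.039]
ee_rot: [0.006, 0.728, 0.685, -0.001]
contact_force: [-7.4, 0.3, 27.1]
width: 0.019
gripper_force: 32.9
```

Run:
```python
from h import *
s=manip.get_state(); p=s["position"][:2]; psi=yaw(s); print(p,psi,s["width"],s["contact_force"])
piv=BAY1+Rt(TH)@[-.0004,-.0511]
v=p-piv; print("r",np.linalg.norm(v),"lever ang deg",np.degrees(np.arctan2(v[1],v[0])-TH)-180)
# per-row rigid rotation of d deg CCW about pivot, row = shift (in current tool axes) then turn
for d in (8,-8):
    a=np.radians(psi); w=piv+Rt(np.radians(d))@v-p
    print(d,"dx,dy cm",100*(w[0]*np.cos(a)+w[1]*np.sin(a)),100*(w[0]*np.sin(a)-w[1]*np.cos(a)))
```

```text
[ 0.50288577 -0.38213246] 86.47532181739284 0.018988546050728177 [-7.37570881  0.27654225 27.14770553]
r 0.06292430264536018 lever ang deg 2.9089569477777673
8 dx,dy cm -0.8715485660528599 0.1052068360115352
-8 dx,dy cm 0.877708676929575 0.017113146259325293
```

servo_tool:
  increments:
    - [0,0,-0.2,0,0,0,1]
    - [0,0,-0.2,0,0,0,1]
    - [0,0,-0.2,0,0,0,1]
    - [0,0,0,0,0,0,1]
    - [0,0,0,0,0,0,1]

```text
clock: 67.95
position: [0.5018, -0.3809, 0.0394]
ee_rot: [0.003, 0.729, 0.685, -0.001]
contact_force: [-2.6, -4.3, 5.1]
width: 0.0168
gripper_force: 43.5
```

servo_tool:
  increments:
    - [-0.9,0.09,0,0,0,-8,1]
    - [-0.9,0.09,0,0,0,-8,1]
    - [-0.9,0.09,0,0,0,-8,1]
    - [-0.9,0.09,0,0,0,-8,1]
    - [-0.9,0.09,0,0,0,-8,1]

```text
clock: 68.45
position: [0.5139, -0.4215, 0.0395]
ee_rot: [-0.0, 0.448, 0.894, -0.001]
contact_force: [-3.9, -1.3, 8.4]
width: 0.0172
gripper_force: 40.1
```

```bash
cat > lv.py <<'E'
from h import *
s=manip.get_state(); p=s["position"][:2]; psi=yaw(s); print(s["clock"],s["position"].round(4),round(psi,2),round(s["width"],4),s["contact_force"].round(1))
piv=BAY1+Rt(TH)@[-.0004,-.0511]
v=p-piv; print("r",np.linalg.norm(v),"lever ang rad",(np.arctan2(v[1],v[0])-TH-np.pi+np.pi)%(2*np.pi)-np.pi,"gripper turned",psi-86.47)
E
python3 lv.py
```

```text
68.45 [ 0.5139 -0.4215  0.0395] 126.82 0.0172 [-3.9 -1.3  8.4]
r 0.06474793338386303 lever ang rad 0.7024563057583855 gripper turned 40.3455584315774
```

servo_tool:
  increments:
    - [-0.88,0.07,0,0,0,-7.8,1]
    - [-0.88,0.07,0,0,0,-7.8,1]
    - [-0.88,0.07,0,0,0,-7.8,1]
    - [-0.1,0,0,0,0,-1,1]
    - [0,0,0,0,0,0,1]

```text
clock: 68.95
position: [0.5304, -0.4377, 0.0395]
ee_rot: [-0.005, 0.251, 0.968, -0.0]
contact_force: [-12.5, 0.4, 13.7]
width: 0.0171
gripper_force: 40.7
```

```bash
python3 lv.py
```

```text
68.95 [ 0.5304 -0.4377  0.0395] 150.98 0.0171 [-12.5   0.4  13.7]
r 0.06530669118801338 lever ang rad 1.0605624365214465 gripper turned 64.50904748220657
```

servo_tool:
  increments:
    - [-0.15,0,0,0,0,0,1]
    - [-0.15,0,0,0,0,0,1]
    - [0,0,0,0,0,0,1]
    - [0,0,0,0,0,0,1]
    - [0,0,0,0,0,0,1]

```text
clock: 69.45
position: [0.5306, -0.4379, 0.0395]
ee_rot: [-0.007, 0.251, 0.968, 0.0]
contact_force: [-15.7, 1.6, 16.2]
width: 0.017
gripper_force: 40.1
```

```bash
python3 lv.py
```

```text
69.45 [ 0.5306 -0.4379  0.0395] 150.91 0.017 [-15.7   1.6  16.2]
r 0.06529271995092278 lever ang rad 1.064065030735419 gripper turned 64.44265158393418
```

servo_tool:
  increments:
    - [0.3,0,0,0,0,0,1]
    - [0,0,0,0,0,0,-1]
    - [0,0,0,0,0,0,-1]
    - [0,0,0,0,0,0,-1]
    - [0,0,-4,0,0,0,-1]

```text
clock: 69.95
position: [0.5321, -0.434, 0.0715]
ee_rot: [-0.006, 0.251, 0.968, 0.004]
contact_force: [-1.0, 0.2, -0.6]
width: 0.0737
gripper_force: 0.0
```

servo_tool:
  increments:
    - [0,0,-4,0,0,0,-1]
    - [0,0,-4,0,0,8.5,-1]
    - [0,0,-1,0,0,8.5,-1]
    - [0,0,0,0,0,8.5,-1]
    - [0,0,0,0,0,8.5,-1]

```text
clock: 70.45
position: [0.5359, -0.4375, 0.1681]
ee_rot: [0.0, 0.526, 0.851, 0.0]
contact_force: [-1.5, -0.5, -0.4]
width: 0.0857
gripper_force: 0.0
```

servo_tool:
  increments:
    - [0,0,0,0,0,8.5,-1]
    - [0,0,0,0,0,8.5,-1]
    - [0,0,0,0,0,8.5,-1]
    - [3,0.3,0,0,0,5,-1]
    - [4.3,0.5,0,0,0,0,-1]

```text
clock: 70.95
position: [0.545, -0.366, 0.1665]
ee_rot: [-0.001, 0.731, 0.683, -0.0]
contact_force: [0.7, 0.0, -0.3]
width: 0.0852
gripper_force: 0.0
```

servo_tool:
  increments:
    - [4.5,0.5,0,0,0,0,-1]
    - [4.5,0.5,0,0,0,0,-1]
    - [4.5,0.5,0,0,0,0,-1]
    - [4.5,0.5,0,0,0,0,-1]
    - [3.4,0.4,0,0,0,0,-1]

```text
clock: 71.45
position: [0.5828, -0.1498, 0.1673]
ee_rot: [-0.001, 0.729, 0.685, 0.0]
contact_force: [0.3, -0.2, 0.5]
width: 0.085
gripper_force: 0.0
```

servo_tool:
  increments:
    - [0,0,0,0,0,0,-1]
    - [0,0,0,0,0,0,-1]
    - [0,0,0,0,0,0,-1]
    - [0,0,0,0,0,0,-1]
    - [0,0,0,0,0,0,-1]

```text
clock: 71.95
position: [0.5826, -0.1544, 0.1677]
ee_rot: [-0.0, 0.73, 0.684, -0.0]
contact_force: [-0.3, -0.3, 0.6]
width: 0.0855
gripper_force: 0.0
```

```bash
cat > mk.py <<'E'
from h import *
import sys
s=manip.get_state(); print(s["clock"],s["position"].round(4),round(yaw(s),2),s["contact_force"].round(1)); im,c=shot("wrist",sys.argv[1])
L=lambda uv,z:(1e3*Rt(TH).T@(atz("wrist",uv,z,c)[:2]-BAY1)).round(1)
for l in ("pointer","mark"):
    for d in finder.tip_of(l,"wrist")[:2]: print(l,np.round(d["at"],1),round(d["p"],2),L(d["at"],.012))
R,G,B=[im[...,i].astype(int) for i in range(3)]; m=((R>110)&(G<80)&(B<80)).astype(np.uint8)
q,LL,st,ce=cv2.connectedComponentsWithStats(m)
for i in range(1,q):
    if st[i,4]>10 and ce[i][1]<330: print("red",st[i],ce[i].round(1),L(ce[i],.012))
# dark pointer rows: profile along fixture y at pointer x
for x in (-.072,-.0735,-.075):
    ys=np.arange(.165,.29,.0004); P=[pix("wrist",np.r_[BAY1+Rt(TH)@[x,y],.012],c) for y in ys]
    v=np.array([im[int(round(p[1])),int(round(p[0]))].max() if 0<=p[1]<479 and 0<=p[0]<639 else 255 for p in P]); d=1e3*ys[v<90]
    print(x,[(round(t[0],1),round(t[-1],1)) for t in np.split(d,np.where(np.diff(d)>.9)[0]+1)] if len(d) else [])
h=BAY1+Rt(TH)@[-.0004,.1789]; print("handle",h,todo(h,86.45,s,.026))
E
python3 mk.py w24; python3 kn.py w24b|head -2
```

```text
71.95 [ 0.5826 -0.1544  0.1677] 86.27 [-0.3 -0.3  0.6]
pointer [238.  217.1] 0.91 [-74.7 177.6]
mark [223.1 123. ] 0.63 [-81.2 262.5]
red [211 114  22  16 118] [215.6 121.5] [-87.6 263.7]
-0.072 []
-0.0735 [(np.float64(175.0), np.float64(175.0))]
-0.075 [(np.float64(173.4), np.float64(175.0))]
handle [ 0.58005011 -0.15327863] {'rz_first': np.float64(-0.18), 'dx_cm': np.float64(0.1), 'dy_cm': np.float64(-0.26), 'dz': np.float64(14.17)}
72.1 [ 0.5826 -0.154   0.1679] 86.3
[]
```

servo_tool:
  increments:
    - [0.1,-0.25,4,0,0,-0.2,-1]
    - [0,0,4,0,0,0,-1]
    - [0,0,4,0,0,0,-1]
    - [0,0,2,0,0,0,-1]
    - [0,0,0,0,0,0,-1]
  squeeze: 80

```text
clock: 72.7
position: [0.5775, -0.1512, 0.0246]
ee_rot: [-0.003, 0.728, 0.686, -0.002]
contact_force: [-0.8, 0.7, 0.4]
width: 0.0855
gripper_force: 0.0
```

servo_tool:
  increments:
    - [0,0,0,0,0,0,-1]
    - [0,0,0,0,0,0,1]
    - [0,0,0,0,0,0,1]
    - [0,0,0,0,0,0,1]
    - [0,0,0,0,0,0,1]

```text
clock: 73.2
position: [0.5807, -0.1523, 0.0288]
ee_rot: [0.001, 0.728, 0.686, 0.0]
contact_force: [-0.2, 0.3, 0.2]
width: 0.0285
gripper_force: 0.0
```

servo_tool:
  increments:
    - [0,0,0,0,0,0,1]
    - [0,0,0,0,0,0,1]
    - [0,0,0,0,0,0,1]
    - [0,0,0,0,0,0,1]
    - [0,0,0,0,0,0,1]

```text
clock: 73.7
position: [0.5806, -0.1522, 0.0287]
ee_rot: [0.0, 0.728, 0.686, 0.0]
contact_force: [-2.0, 0.8, 5.8]
width: 0.0167
gripper_force: 78.9
```

```bash
python3 mk.py w25
```

```text
73.7 [ 0.5806 -0.1522  0.0287] 86.57 [-2.   0.8  5.8]
pointer [184.  277.7] 0.56 [-77.5 179.8]
mark [162.6 121.7] 0.76 [-77.7 264.4]
red [130 109  14  28 268] [136.6 122.6] [-90.6 263.9]
red [143 119  33   9 158] [157.2 122.7] [-80.4 263.9]
-0.072 []
-0.0735 []
-0.075 []
handle [ 0.58005011 -0.15327863] {'rz_first': np.float64(0.12), 'dx_cm': np.float64(-0.11), 'dy_cm': np.float64(-0.04), 'dz': np.float64(0.27)}
```

servo_tool:
  increments:
    - [0.5,0,0,0,0,0,1]
    - [1,0,0,0,0,0,1]
    - [1.2,0,0,0,0,0,1]
    - [1.2,0,0,0,0,0,1]
    - [1.2,0,0,0,0,0,1]

```text
clock: 74.35
position: [0.5834, -0.1065, 0.0286]
ee_rot: [0.003, 0.727, 0.686, -0.003]
contact_force: [-3.4, -14.9, 3.6]
width: 0.0169
gripper_force: 78.6
```

servo_tool:
  increments:
    - [1.2,0,0,0,0,0,1]
    - [1.0,0,0,0,0,0,1]
    - [0.5,0,0,0,0,0,1]
    - [0,0,0,0,0,0,1]
    - [0,0,0,0,0,0,1]

```text
clock: 74.85
position: [0.5851, -0.0779, 0.0287]
ee_rot: [0.002, 0.727, 0.686, -0.002]
contact_force: [-2.9, -10.9, 4.6]
width: 0.0166
gripper_force: 78.8
```

```bash
python3 mk.py w26
python3 - <<'E'
from h import *
im=cv2.imread("pics/w26.png"); c=cal("wrist"); u=pix("wrist",np.r_[BAY1+Rt(TH)@[-.078,.26],.012],c); print(u)
x,y=int(u[0]),int(u[1]); x0=max(x-50,0); y0=max(y-40,0); cv2.imwrite("pics/w26v.png",cv2.resize(im[y0:y0+80,x0:x0+100],None,fx=7,fy=7,interpolation=cv2.INTER_CUBIC)); print(x0,y0)
E
```

```text
74.85 [ 0.5851 -0.0779  0.0287] 86.65 [ -2.9 -10.9   4.6]
pointer [185.8 275.6] 0.96 [-76.3 255.4]
mark [178.9 262.2] 0.97 [-79.2 263.7]
red [154 254  39  24 354] [166.8 264.8] [-86.3 262.1]
-0.072 [(np.float64(165.0), np.float64(213.0))]
-0.0735 [(np.float64(165.0), np.float64(213.0))]
-0.075 [(np.float64(165.0), np.float64(200.6)), (np.float64(202.2), np.float64(213.0))]
handle [ 0.58005011 -0.15327863] {'rz_first': np.float64(0.2), 'dx_cm': np.float64(-7.56), 'dy_cm': np.float64(-0.04), 'dz': np.float64(0.27)}
[181.82694584 268.18862544]
131 228
```

View pics/w26v.png

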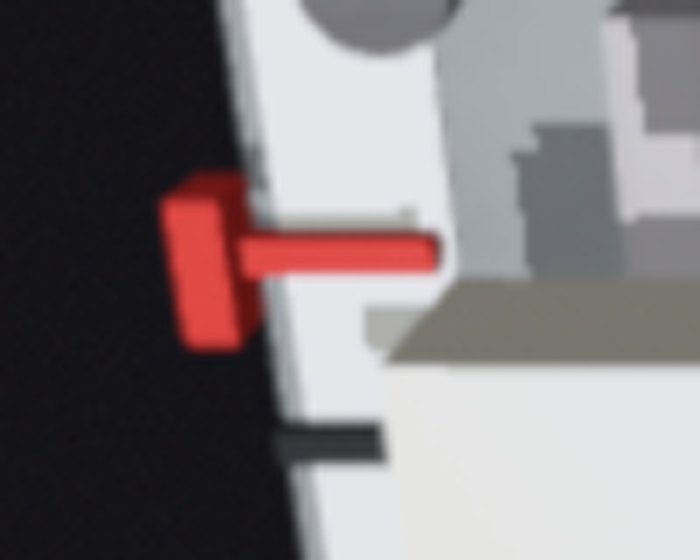

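```bash
cat > pm.py <<'E'
from h import *
import sys
# rows of dark pointer / red needle sampled along fixture y (x = pointer strip), z=.013
def pm(im,c,z=.013):
    out={}
    for x in (-.073,-.0745,-.076,-.0775,-.079):
        ys=np.arange(.155,.30,.0002); P=np.array([pix("wrist",np.r_[BAY1+Rt(TH)@[x,y],z],c) for y in ys],np.float32)
        v=cv2.remap(im,P[None,:,0],P[None,:,1],cv2.INTER_LINEAR)[0].astype(int)
        r=1e3*ys[(v[:,0]>120)&(v[:,1]<110)]; d=1e3*ys[(v.max(1)<110)&(v.max(1)>0)]
        seg=[(round(t[0],1),round(t[-1],1)) for t in np.split(d,np.where(np.diff(d)>.9)[0]+1) if len(t) and t[-1]-t[0]<9]
        print(x,"red",(r.min().round(1),r.max().round(1)) if len(r) else None,"dark",seg)
if __name__=="__main__":
    s=manip.get_state(); print(s["clock"],s["position"].round(4),round(yaw(s),2),s["contact_force"].round(1))
    if len(sys.argv)>2: im,c=shot("wrist",sys.argv[1])
    else: im=np.ascontiguousarray(cv2.imread("pics/%s.png"%sys.argv[1])[:,:,::-1]); c=cal("wrist")
    print("cam y local",(Rt(TH).T@((-c[3][:3,:3].T@c[3][:3,3])[:2]-BAY1)).round(4)); pm(im,c)
E
python3 pm.py w26
python3 - <<'E'
from h import *
c=cal("wrist"); L=lambda uv,z:(1e3*Rt(TH).T@(atz("wrist",uv,z,c)[:2]-BAY1)).round(1)
print([L((131+340/7,228+r/7),.012) for r in (235,253,272)],[L((131+330/7,228+r/7),.012) for r in (425,443,462)])
E
```

```text
75.0 [ 0.5852 -0.0779  0.0287] 86.64 [-1.6 -9.6  4.8]
cam y local [-0.0009  0.3389]
-0.073 red (np.float64(261.8), np.float64(265.0)) dark [(np.float64(292.0), np.float64(292.0))]
-0.0745 red (np.float64(261.8), np.float64(265.0)) dark []
-0.076 red (np.float64(261.8), np.float64(265.0)) dark []
-0.0775 red (np.float64(261.8), np.float64(265.0)) dark []
-0.079 red (np.float64(261.8), np.float64(265.0)) dark [(np.float64(203.0), np.float64(210.0)), (np.float64(244.8), np.float64(247.8))]
[array([-78.8, 264.1]), array([-79. , 262.5]), array([-79.2, 260.8])] [array([-81.8, 247. ]), array([-82. , 245.4]), array([-82.2, 243.6])]
```

servo_tool:
  increments:
    - [0.5,0,0,0,0,0,1]
    - [0.5,0,0,0,0,0,1]
    - [0.4,0,0,0,0,0,1]
    - [0,0,0,0,0,0,1]
    - [0,0,0,0,0,0,1]

```text
clock: 75.5
position: [0.586, -0.0646, 0.0287]
ee_rot: [0.003, 0.727, 0.686, -0.002]
contact_force: [-2.5, -11.2, 5.4]
width: 0.0166
gripper_force: 78.8
```

```bash
python3 pm.py w27 1
```

```text
75.5 [ 0.586  -0.0646  0.0287] 86.66 [ -2.5 -11.2   5.4]
cam y local [-0.001   0.3524]
-0.073 red None dark [(np.float64(291.8), np.float64(291.8))]
-0.0745 red None dark []
-0.076 red None dark []
-0.0775 red None dark []
-0.079 red (np.float64(261.4), np.float64(264.8)) dark [(np.float64(216.4), np.float64(223.2)), (np.float64(258.2), np.float64(261.0))]
```

servo_tool:
  increments:
    - [0.3,0,0,0,0,0,1]
    - [0,0,0,0,0,0,1]
    - [0,0,0,0,0,0,1]
    - [0,0,0,0,0,0,-1]
    - [0,0,0,0,0,0,-1]

```text
clock: 76.05
position: [0.5859, -0.0573, 0.0277]
ee_rot: [-0.0, 0.728, 0.685, 0.0]
contact_force: [-0.2, -0.3, 0.3]
width: 0.0451
gripper_force: 0.0
```

servo_tool:
  increments:
    - [0,0,0,0,0,0,-1]
    - [0,0,-3,0,0,0,-1]
    - [0,0,-3,0,0,0,-1]
    - [-3,0,-2,0,0,0,-1]
    - [-3,0,0,0,0,0,-1]

```text
clock: 76.55
position: [0.5849, -0.1173, 0.1114]
ee_rot: [0.003, 0.727, 0.687, 0.002]
contact_force: [0.2, 0.1, -0.5]
width: 0.0854
gripper_force: 0.0
```

servo_tool:
  increments:
    - [-3,0,0,0,0,0,-1]
    - [0,0,0,0,0,0,-1]
    - [0,0,0,0,0,0,-1]
    - [0,0,0,0,0,0,-1]
    - [0,0,0,0,0,0,-1]

```text
clock: 77.05
position: [0.5805, -0.1459, 0.1077]
ee_rot: [-0.0, 0.728, 0.686, 0.0]
contact_force: [-0.6, 1.7, -0.8]
width: 0.0855
gripper_force: 0.0
```

```bash
python3 pm.py w28 1
```

```text
77.05 [ 0.5805 -0.1459  0.1077] 86.64 [-0.6  1.7 -0.8]
cam y local [-0.0011  0.2697]
-0.073 red None dark [(np.float64(190.0), np.float64(195.4)), (np.float64(241.8), np.float64(246.0)), (np.float64(290.4), np.float64(290.6))]
-0.0745 red (np.float64(262.8), np.float64(264.6)) dark [(np.float64(190.2), np.float64(194.0)), (np.float64(241.8), np.float64(245.4)), (np.float64(268.2), np.float64(270.0))]
-0.076 red (np.float64(262.8), np.float64(264.6)) dark [(np.float64(268.2), np.float64(270.0)), (np.float64(289.8), np.float64(290.2))]
-0.0775 red (np.float64(262.8), np.float64(264.8)) dark [(np.float64(268.2), np.float64(270.0))]
-0.079 red (np.float64(262.8), np.float64(264.8)) dark [(np.float64(268.2), np.float64(270.0))]
```

Run:
```python
from h import *
im=cv2.imread("pics/w28.png")[:,:,::-1]; c=cal("wrist")
for sh in (.088,.096):
    x,f=fitfix(im,c,BAY1+Rt(TH)@[0,sh]); print(x,f,1e3*Rt(TH).T@(x[:2]-BAY1))
g=im.max(2); z=.054
for sh in (.09,.096):
    u=pix("wrist",np.r_[BAY1+Rt(TH)@[0,.135+sh],z],c); r0,c0=int(u[1])-40,int(u[0])-60
    q,L,st,ce=cv2.connectedComponentsWithStats((g[r0:r0+80,c0:c0+120]<100).astype(np.uint8))
    print([((1e3*Rt(TH).T@(atz("wrist",ce[i]+[c0,r0],z,c)[:2]-BAY1)).round(1).tolist(),int(st[i,4])) for i in range(1,q) if 20<st[i,4]<350])
```

```text
[ 0.57478175 -0.24173014 -0.06301045] -93.66496276855469 [-0.18040888 90.29200321]
[ 0.57475855 -0.2417288  -0.06301311] -93.66442108154297 [-0.20364567 90.29190905]
[([-14.1, 224.4], 105), ([14.1, 224.6], 105)]
[([-14.1, 224.4], 105), ([14.1, 224.6], 105)]
```

servo_tool:
  increments:
    - [2.7,0,0,0,0,0,-1]
    - [2.8,0,0,0,0,0,-1]
    - [2.8,0,0,0,0,0,-1]
    - [0,0,4,0,0,0,-1]
    - [0,0,3.9,0,0,0,-1]

```text
clock: 77.6
position: [0.5871, -0.0626, 0.0295]
ee_rot: [0.002, 0.727, 0.687, 0.001]
contact_force: [0.2, 0.5, 0.1]
width: 0.0856
gripper_force: 0.0
```

servo_tool:
  increments:
    - [0,0,0,0,0,0,-1]
    - [0,0,0,0,0,0,-1]
    - [0,0,0,0,0,0,1]
    - [0,0,0,0,0,0,1]
    - [0,0,0,0,0,0,1]

```text
clock: 78.1
position: [0.5867, -0.0647, 0.0305]
ee_rot: [0.001, 0.728, 0.685, 0.001]
contact_force: [-0.0, -0.5, -0.2]
width: 0.044
gripper_force: 0.0
```

servo_tool:
  increments:
    - [0,0,0,0,0,0,1]
    - [0,0,0,0,0,0,1]
    - [0,0,0,0,0,0,1]
    - [0,0,0,0,0,0,1]
    - [0,0,0,0,0,0,1]

```text
clock: 78.6
position: [0.5859, -0.0645, 0.0298]
ee_rot: [0.001, 0.728, 0.686, 0.0]
contact_force: [-0.5, 0.8, 4.8]
width: 0.0168
gripper_force: 78.7
```

```bash
python3 pm.py w29 1
```

```text
78.6 [ 0.5859 -0.0645  0.0298] 86.56 [-0.5  0.8  4.8]
cam y local [-0.0009  0.3514]
-0.073 red None dark []
-0.0745 red None dark []
-0.076 red None dark []
-0.0775 red (np.float64(264.4), np.float64(264.4)) dark [(np.float64(220.2), np.float64(229.0))]
-0.079 red (np.float64(265.0), np.float64(265.0)) dark [(np.float64(220.2), np.float64(226.8)), (np.float64(261.0), np.float64(264.6))]
```

servo_tool:
  increments:
    - [-0.3,0,0,0,0,0,1]
    - [-0.3,0,0,0,0,0,1]
    - [-0.2,0,0,0,0,0,1]
    - [0,0,0,0,0,0,1]
    - [0,0,0,0,0,0,1]

```text
clock: 79.15
position: [0.5857, -0.0679, 0.0298]
ee_rot: [-0.002, 0.729, 0.685, 0.003]
contact_force: [-0.0, 11.2, 6.7]
width: 0.0165
gripper_force: 78.9
```

```bash
python3 pm.py w30 1
```

```text
79.15 [ 0.5857 -0.0679  0.0298] 86.46 [-0.  11.2  6.7]
cam y local [-0.0008  0.3468]
-0.073 red None dark [(np.float64(291.8), np.float64(291.8))]
-0.0745 red None dark []
-0.076 red None dark []
-0.0775 red (np.float64(260.6), np.float64(264.4)) dark [(np.float64(217.0), np.float64(225.8)), (np.float64(259.2), np.float64(259.8))]
-0.079 red (np.float64(260.8), np.float64(265.0)) dark [(np.float64(217.0), np.float64(223.4)), (np.float64(257.6), np.float64(260.4))]
```

servo_tool:
  increments:
    - [-0.1,0,0,0,0,0,1]
    - [-0.1,0,0,0,0,0,1]
    - [0,0,0,0,0,0,1]
    - [0,0,0,0,0,0,1]
    - [0,0,0,0,0,0,1]

```text
clock: 79.7
position: [0.5856, -0.0695, 0.0298]
ee_rot: [-0.002, 0.729, 0.685, 0.003]
contact_force: [1.3, 12.8, 6.3]
width: 0.0168
gripper_force: 78.9
```

servo_tool:
  increments:
    - [0.2,0,0,0,0,0,1]
    - [0.2,0,0,0,0,0,1]
    - [0,0,0,0,0,0,1]
    - [0,0,0,0,0,0,1]
    - [0,0,0,0,0,0,1]

```text
clock: 80.2
position: [0.5856, -0.0697, 0.0298]
ee_rot: [0.0, 0.728, 0.686, 0.001]
contact_force: [-0.3, 1.9, 5.6]
width: 0.0166
gripper_force: 78.8
```

```bash
python3 pm.py w31 1
```

```text
80.2 [ 0.5856 -0.0697  0.0298] 86.55 [-0.3  1.9  5.6]
cam y local [-0.0009  0.346 ]
-0.073 red None dark []
-0.0745 red None dark []
-0.076 red None dark []
-0.0775 red (np.float64(264.2), np.float64(264.8)) dark [(np.float64(215.2), np.float64(223.8))]
-0.079 red (np.float64(261.8), np.float64(265.0)) dark [(np.float64(215.2), np.float64(221.6)), (np.float64(255.8), np.float64(258.8))]
```

servo_tool:
  increments:
    - [0,0,0,0,0,0,-1]
    - [0,0,0,0,0,0,-1]
    - [0,0,0,0,0,0,-1]
    - [0,0,-4,0,0,0,-1]
    - [0,0,-4,0,0,0,-1]

```text
clock: 80.75
position: [0.5839, -0.0701, 0.1082]
ee_rot: [-0.002, 0.728, 0.686, -0.001]
contact_force: [1.5, 0.2, 0.8]
width: 0.0852
gripper_force: 0.0
```

servo_tool:
  increments:
    - [-3,0,0,0,0,0,-1]
    - [-3,0,0,0,0,0,-1]
    - [-2.2,0,0,0,0,0,-1]
    - [0,0,0,0,0,0,-1]
    - [0,0,0,0,0,0,-1]

```text
clock: 81.25
position: [0.58, -0.1522, 0.1086]
ee_rot: [-0.001, 0.728, 0.685, 0.0]
contact_force: [0.5, -0.4, 0.2]
width: 0.0856
gripper_force: 0.0
```

servo_tool:
  increments:
    - [0,0,0,0,0,0,-1]
    - [0,0,0,0,0,0,-1]
    - [0,0,0,0,0,0,-1]
    - [0,0,0,0,0,0,-1]
    - [0,0,0,0,0,0,-1]

```text
clock: 81.75
position: [0.5804, -0.1518, 0.109]
ee_rot: [0.0, 0.728, 0.686, 0.0]
contact_force: [0.2, 1.1, -0.4]
width: 0.0854
gripper_force: 0.0
```

```bash
python3 pm.py w32 1
python3 - <<'E'
from h import *
im=cv2.imread("pics/w32.png")[:,:,::-1]; c=cal("wrist")
x,f=fitfix(im,c,BAY1+Rt(TH)@[0,.085]); print(x,f,1e3*Rt(TH).T@(x[:2]-BAY1))
# local patch around the mark in fixture axes, 0.5 mm grid, z .013
for xx in (-.073,-.0745,-.076,-.0775,-.079,-.081,-.083):
    ys=np.arange(.256,.274,.001); P=np.array([pix("wrist",np.r_[BAY1+Rt(TH)@[xx,y],.013],c) for y in ys],np.float32)
    v=cv2.remap(np.ascontiguousarray(im),P[None,:,0],P[None,:,1],cv2.INTER_LINEAR)[0]
    print(xx,' '.join('%d,%d'%(a[0],a[1]) for a in v))
E
```

```text
81.75 [ 0.5804 -0.1518  0.109 ] 86.6 [ 0.2  1.1 -0.4]
cam y local [-0.0009  0.2639]
-0.073 red None dark [(np.float64(184.8), np.float64(190.2)), (np.float64(236.6), np.float64(240.8)), (np.float64(289.8), np.float64(291.0))]
-0.0745 red None dark [(np.float64(184.8), np.float64(188.6)), (np.float64(236.8), np.float64(240.4)), (np.float64(262.8), np.float64(265.2)), (np.float64(290.0), np.float64(291.0))]
-0.076 red None dark [(np.float64(262.8), np.float64(265.2)), (np.float64(289.8), np.float64(290.4))]
-0.0775 red None dark [(np.float64(262.8), np.float64(265.2))]
-0.079 red None dark [(np.float64(262.8), np.float64(265.2))]
[ 0.57433616 -0.24686969 -0.06296092] -93.78697967529297 [-0.30684932 85.13472142]
-0.073 216,217 216,217 216,217 216,217 216,217 215,215 196,189 166,166 163,164 166,167 187,189 195,196 194,195 203,204 215,216 216,217 215,217 215,217 215,217
-0.0745 215,217 215,217 215,217 216,217 215,217 213,214 175,159 77,69 60,61 97,98 153,154 166,167 167,168 194,195 215,216 216,217 215,216 215,217 216,217
-0.076 215,217 216,217 215,217 215,217 215,217 213,213 175,159 75,67 57,57 95,96 153,153 165,166 166,167 176,177 200,202 211,212 215,217 215,216 215,216
-0.0775 216,217 216,217 216,217 216,217 216,217 213,213 175,159 74,67 56,57 94,96 153,154 170,171 172,173 176,177 191,192 211,213 215,216 216,217 215,217
-0.079 216,217 215,217 216,217 216,217 216,217 213,213 175,159 74,66 55,56 96,97 169,170 213,214 215,216 215,216 215,216 215,216 215,217 215,217 215,216
-0.081 215,217 216,217 215,217 216,217 216,217 213,213 173,157 74,65 55,55 96,97 171,172 213,215 215,217 216,217 216,217 215,216 215,217 215,217 215,216
-0.083 209,211 206,207 204,205 202,204 201,203 200,200 168,151 78,64 66,55 95,90 159,160 199,201 203,205 207,208 206,208 203,205 202,203 202,204 202,204
```

servo_tool:
  increments:
    - [-2,-0.4,-4,0,0,0,-1]
    - [-4.3,-0.7,-1,0,0,0,-1]
    - [-4.7,-0.7,0,0,0,0,-1]
    - [-4.7,-0.7,0,0,0,0,-1]
    - [-4.7,-0.7,0,0,0,-8,-1]

```text
clock: 82.3
position: [0.5358, -0.3554, 0.1593]
ee_rot: [0.0, 0.677, 0.736, 0.0]
contact_force: [0.4, 0.5, 0.3]
width: 0.0853
gripper_force: 0.0
```

servo_tool:
  increments:
    - [0,0,0,0,0,-8,-1]
    - [0,0,0,0,0,-8,-1]
    - [0,0,0,0,0,-8,-1]
    - [0,0,0,0,0,-8,-1]
    - [0,0,0,0,0,-8,-1]

```text
clock: 82.8
position: [0.5361, -0.3539, 0.1589]
ee_rot: [-0.0, 0.384, 0.923, 0.0]
contact_force: [0.1, 0.3, -0.2]
width: 0.0857
gripper_force: 0.0
```

servo_tool:
  increments:
    - [0,0,0,0,0,-8,-1]
    - [0,0,0,0,0,-8,-1]
    - [0,0,0,0,0,-0.4,-1]
    - [0,0,0,0,0,0,-1]
    - [0,0,0,0,0,0,-1]

```text
clock: 83.3
position: [0.5361, -0.3538, 0.1589]
ee_rot: [-0.0, 0.252, 0.968, -0.0]
contact_force: [0.5, 0.1, -0.1]
width: 0.0851
gripper_force: 0.0
```

Run:
```python
from h import *
s=manip.get_state(); print(s["clock"],s["position"].round(4),yaw(s)); im,c=shot("wrist","w33")
print(tips("lever_knob","wrist",c,.076)); print(todo((.536,-.353),151,s,.041))
R,G,B=[im[...,i].astype(int) for i in range(3)]; b=((R>150)&(G<90)).astype(np.uint8); q,L,st,ce=cv2.connectedComponentsWithStats(b)
for i in range(1,q):
    if st[i,4]>100: print("red",st[i],ce[i].round(1))
print(pix("wrist",(.536,-.353,.086),c), pix("wrist",np.r_[BAY1+Rt(TH)@[-.0004,.0341],.058],c))
```

```text
83.3 [ 0.5361 -0.3538  0.1589] 150.85619410697115
[([322.0, 240.6], 0.73, [0.5369, -0.3512])]
{'rz_first': np.float64(-0.14), 'dx_cm': np.float64(0.05), 'dy_cm': np.float64(0.07), 'dz': np.float64(11.79)}
red [ 308  228  107   32 1672] [362.8 241.7]
[319.31570635 245.03998151] [400.10298656 238.07262148]
```

servo_tool:
  increments:
    - [0.05,0.15,4,0,0,0,-0.2]
    - [0,0,4,0,0,0,-0.2]
    - [0,0,2.5,0,0,0,-0.2]
    - [0,0,1,0,0,0,-0.2]
    - [0,0,0,0,0,0,-0.2]
  squeeze: 30

```text
clock: 83.9
position: [0.5358, -0.3518, 0.0426]
ee_rot: [-0.001, 0.251, 0.968, 0.001]
contact_force: [0.5, 0.3, -0.2]
width: 0.0511
gripper_force: 0.0
```

servo_tool:
  increments:
    - [0,0,0,0,0,0,1]
    - [0,0,0,0,0,0,1]
    - [0,0,0,0,0,0,1]
    - [0,0,0,0,0,0,1]
    - [0,0,0,0,0,0,1]

```text
clock: 84.4
position: [0.5375, -0.3535, 0.0459]
ee_rot: [0.002, 0.251, 0.968, -0.001]
contact_force: [-0.9, -1.0, 5.4]
width: 0.0164
gripper_force: 29.6
```

```bash
sed -i 's/piv=BAY1+Rt(TH)@\[-.0004,-.0511\]/piv=BAY1+Rt(TH)@[-.0004,.0343]/' lv.py; python3 lv.py
```

```text
84.4 [ 0.5375 -0.3535  0.0459] 150.97 0.0164 [-0.9 -1.   5.4]
r 0.06524243334828514 lever ang rad 1.0912023734911074 gripper turned 64.49745469407429
```

servo_tool:
  increments:
    - [0.9,0.09,0,0,0,8,1]
    - [0.9,0.09,0,0,0,8,1]
    - [0.9,0.09,0,0,0,8,1]
    - [0.9,0.09,0,0,0,8,1]
    - [0.9,0.09,0,0,0,8,1]

```text
clock: 84.9
position: [0.5098, -0.3186, 0.0458]
ee_rot: [0.002, 0.569, 0.822, 0.0]
contact_force: [1.8, 0.6, 6.5]
width: 0.0166
gripper_force: 29.6
```

servo_tool:
  increments:
    - [0.9,0.09,0,0,0,8,1]
    - [0.9,0.09,0,0,0,8,1]
    - [0.7,0.07,0,0,0,6.5,1]
    - [0,0,0,0,0,0,1]
    - [0,0,0,0,0,0,1]

```text
clock: 85.4
position: [0.5067, -0.2934, 0.0458]
ee_rot: [0.002, 0.717, 0.698, 0.001]
contact_force: [1.1, 0.9, 7.7]
width: 0.0166
gripper_force: 29.7
```

```bash
python3 lv.py
```

```text
85.4 [ 0.5067 -0.2934  0.0458] 88.46 0.0166 [1.1 0.9 7.7]
r 0.06453969335232208 lever ang rad -0.003379867290272287 gripper turned 1.9937476141513315
```

Near zero; push gently against the lock stop.

servo_tool:
  increments:
    - [0.15,0,0,0,0,1,1]
    - [0.15,0,0,0,0,1,1]
    - [0.1,0,0,0,0,0,1]
    - [0,0,0,0,0,0,1]
    - [0,0,0,0,0,0,1]

```text
clock: 85.9
position: [0.5068, -0.2927, 0.0459]
ee_rot: [0.004, 0.728, 0.686, -0.001]
contact_force: [-0.3, -6.2, 5.3]
width: 0.0167
gripper_force: 29.5
```

```bash
python3 lv.py
```

```text
85.9 [ 0.5068 -0.2927  0.0459] 86.56 0.0167 [-0.3 -6.2  5.3]
r 0.06446689088138079 lever ang rad -0.014554759982622123 gripper turned 0.0939733659462405
```

servo_tool:
  increments:
    - [-0.2,0,0,0,0,0,1]
    - [0,0,0,0,0,0,-1]
    - [0,0,0,0,0,0,-1]
    - [0,0,0,0,0,0,-1]
    - [0,0,0,0,0,0,-1]

```text
clock: 86.4
position: [0.5046, -0.2908, 0.0436]
ee_rot: [-0.001, 0.729, 0.685, -0.0]
contact_force: [0.3, 0.4, -0.4]
width: 0.0737
gripper_force: 0.0
```

servo_tool:
  increments:
    - [0,0,-4,0,0,0,-1]
    - [0,0,-4,0,0,0,-1]
    - [4,3,-4,0,0,0,-1]
    - [4.5,3,-2,0,0,0,-1]
    - [4.5,1,0,0,0,0,-1]

```text
clock: 86.9
position: [0.5756, -0.1805, 0.1758]
ee_rot: [0.004, 0.729, 0.684, 0.002]
contact_force: [1.1, 0.1, -1.2]
width: 0.0854
gripper_force: 0.0
```

servo_tool:
  increments:
    - [0,0,0,0,0,0,-1]
    - [0,0,0,0,0,0,-1]
    - [0,0,0,0,0,0,-1]
    - [0,0,0,0,0,0,-1]
    - [0,0,0,0,0,0,-1]

```text
clock: 87.4
position: [0.5709, -0.181, 0.1722]
ee_rot: [-0.0, 0.729, 0.684, -0.0]
contact_force: [0.4, -0.5, 0.1]
width: 0.0855
gripper_force: 0.0
```

```bash
sed 's/^BAY1=.*/BAY1=np.array([.56937,-.33186])+.0849*np.array([.06193,.99808]); TH=-.06197/' h.py > h2.py; sed 's/from h /from h2 /' chk.py > chk2.py; python3 chk2.py w34; python3 pm.py w34
python3 - <<'E'
from h2 import *
im=cv2.imread("pics/w34.png")[:,:,::-1]; c=cal("wrist"); R,G=im[...,0].astype(int),im[...,1].astype(int)
q,L,st,ce=cv2.connectedComponentsWithStats(((R>130)&(G<90)).astype(np.uint8))
for i in range(1,q):
    if st[i,4]>80: print("red",st[i],ce[i].round(1))
for a in (0,.1,.2): print(a,"knob",pix("wrist",np.r_[BAY1+Rt(TH)@(np.array([-.0004,-.0511])+.065*np.array([-np.cos(a),-np.sin(a)])),.086],c).round(1))
print(tips("lever_knob","wrist",c,.076))
im,c=shot("side","s6"); 
for l,z in {'shuttle_grip':.058,'oil':0,'ringgauge':0,'driver':0,'caliper':0}.items(): print(l,tips(l,"side",c,z,2))
E
```

```text
87.4 [ 0.5709 -0.181   0.1722] 86.37
fit [ 0.57425646 -0.24718163 -0.06314735] -90.55864715576172
bay 1 dark [([-14.3, -1.6], 34), ([14.1, -1.6], 35), ([-0.4, -33.8], 45)] bright 
bay 2 dark [([-13.8, -0.9], 36), ([14.2, -0.9], 39)] bright 
bay 3 dark [] bright [([-32.4, 27.9], 38), ([31.1, 27.8], 43), ([-14.7, 0.4], 80), ([13.5, 0.3], 78), ([-33.2, -26.2], 91), ([32.1, -26.3], 98)]
bay 4 dark [([-14.0, -0.4], 70), ([14.0, -0.4], 70)] bright 
87.45 [ 0.571  -0.1809  0.1722] 86.37 [-0.1  0.2 -0. ]
cam y local [-0.0081  0.2342]
-0.073 red (np.float64(262.8), np.float64(263.8)) dark [(np.float64(264.0), np.float64(266.4)), (np.float64(290.2), np.float64(291.0))]
-0.0745 red (np.float64(262.8), np.float64(263.8)) dark [(np.float64(264.0), np.float64(266.4)), (np.float64(290.2), np.float64(291.0))]
-0.076 red (np.float64(262.8), np.float64(263.8)) dark [(np.float64(264.0), np.float64(266.4))]
-0.0775 red (np.float64(262.8), np.float64(263.8)) dark [(np.float64(264.0), np.float64(266.4))]
-0.079 red (np.float64(262.8), np.float64(263.8)) dark [(np.float64(264.0), np.float64(266.0))]
red [221  80  24  16 120] [226.4  87.6]
red [266 341  72  19 915] [305.2 349.7]
red [243 358  21  19 292] [252.7 366.8]
0 knob [252.8 366.7]
0.1 knob [253.6 372.8]
0.2 knob [255.2 378.8]
[([255.3, 360.0], 0.76, [0.5066, -0.2948])]
shuttle_grip [([256.1, 314.1], 0.71, [0.5875, 0.236])]
oil [([200.5, 343.5], 0.75, [0.6825, 0.329])]
ringgauge [([257.2, 280.4], 0.76, [0.6688, 0.1233])]
driver [([363.4, 405.8], 0.95, [0.3024, 0.2903])]
caliper [([442.3, 231.1], 0.55, [0.3159, -0.2467])]
```

```bash
python3 -c "
from rig import manip; print(manip.sign_off())"
```

```text
the job is handed in; nothing more can be done
None
```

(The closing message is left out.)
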